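# Lock the tube block onto the shaker bed with its cam

### The arm

A 7-joint arm with a two-finger parallel gripper is mounted at the origin on a cart in front of the work surface, level with it; the furniture and walls round the work are solid. World frame = base frame: x ahead of the robot, y to its left, z up, the work surface at z = 0. Lengths are in m, angles in rad, forces in N, time in s.
With the tool pointing down it reaches from about 0.425 to 0.875 m from the base axis. Payload 9.9 kg.
Tool frame: the origin (TCP) lies on the front face of the gripper's body, between the roots of the fingers; the fingertips stand 73 mm ahead of it and the grasp point (between the pads) lies 54 mm ahead of it; x points along the fingers, z is the direction in which the jaws open and shut, and the axes are right-handed (so a half turn about x gives the same grasp; the last joint's range is limited). The gripper opens to 85 mm and grips with 20 to 120 N. Pads are 22 mm wide; open, the fingers measure 114 mm over their backs; the gripper's body (76 mm by 85 mm) begins 54 mm behind the grasp point. The pads swing forward as they close: fully open they stand 13 mm farther back than shut.
Start: joints at [-1.4, 0.576, 0.025, 1.437, -0.015, 1.129, -0.057], TCP at [0.17, 0.653, 0.304] pointing down, gripper open.
Joint ranges: [-2.76, 2.76], [-0.34, 2.15], [-1.52, 1.57], [0.19, 2.46], [-1.09, 4.23], [0.17, 1.99], [-2.82, 2.82]. Speed limits (rad/s): [2.22, 2.22, 3.01, 3.01, 3.14, 3.14, 3.14].

### API

Orientations are given as a rotation vector (axis times angle).
In Python, from cell import telemetry, viewer, env gives the robot as it stands. The module is installed in compiled form; this text tells all that it offers.
- The arm moves only by the shell command python3 -m creep 'ROWS' [FORCE]. ROWS is JSON, a list of rows, each a list of 3 entries, a list of its own where there are three numbers: the closure in counts, from 0 (fully open) to 255 (shut), then the shift along the tool's x, y, z in m, then the turn, a rotation vector about the tool's x, y, z in rad. A call has 1 to 10 rows; each row is the pose to reach, as a shift and turn from the pose commanded when the call began, along the tool's axes at that moment; what a row does not reach only later rows make up. A row lasts 1/12 s, in which the tool goes at most 41.7 mm and 7.16 degrees, less where a joint would pass 70% of its speed; a pose out of reach is approached as far as the arm can. A call with a gripper value outside its range is refused whole. The fingers move at their own pace and stop on an object; FORCE is the grip in N (left out, the last holds). Time passes only in rows, so rows that repeat a pose let the fingers close. It gives the time, the measured TCP pose, the force and the opening at its end, in the units of the state.
- telemetry.get_obs(): the state, without advancing time (a new reading comes with each control period).
- viewer.snapshot(name): name is "scene" or "top"; returns a dict with "color" (480x640x3 uint8, red, green, blue), "mtx" (3x3 intrinsics, pixels), "xyz" and "rotation" of the camera in the world. Camera axes: x right, y up, looking along -z (the intrinsics and any distortion apply to the point x, -y, -z); pixel columns grow to the right and rows downward; lengths in m; the calibration is good to about 2 mm. A picture is of the moment at which its call begins. There is no depth.
- env.finish_job(): hands the job in, once; it reports no verdict.
The state is a dict: "time": time; "joint_positions": joint angles; "joint_vel": joint speeds; "effort": joint torques, N m; "tool_pos": TCP position; "tool_rot": TCP orientation; "force": force on the tool from outside, world axes, zero at the start; "moment": the same for the moment, N m; "opening": finger opening in m.
Only numpy, scipy, OpenCV 4.12 (cv2) and the standard library are available. Lean on these libraries where they do the work, as an engineer would, in place of code of your own. Each camera call takes 0.05 s, during which the arm holds its last target.

### The job

Mount the loose aluminium tube block on the bench shaker: set it down on the bed with its headed stud towards the cam, slide it gently between the rails until the stud's head is inside the cam's open mouth and the block's end is flush against the cam cradle. Then turn the cam's bar knob clockwise until the cam has drawn the stud tight, so the block cannot rattle; stop as soon as it is snug, because forcing the cam further damages the stud. Let go, and leave the other things on the bench as they are.

Things in the scene. Friction and masses are not known exactly. Their poses are not given: they have to be found in the camera images.
- shaker: bench shaker, fixed to the worktop: white housing 150 x 262 x 60 mm, small square control panel on its front (-x). Origin: centre of its underside. x: away from the panel; y: along the bed from the cam end (-y) to the open end (+y); z up. On it an aluminium bed, 122 x 244 mm, its top 65 mm above the origin, with two rails along y and at the -y end the cam in its cradle.
- seat (a point): point on the bed's top, on its centre line, in the plane of the cam cradle's flat +y face; axes as the shaker's. The block slides home along -y: when home, its end face is in this plane and its centre at y = +42 mm, z = +20 mm from here. The cam's axis is at y = -38 mm.
- rail_entry (a point): point on the bed's top midway between the outer ends of the rails, 82 mm on the +y side of the seat; axes as the shaker's. The steel rails are 9 mm high; 75 mm apart here, they close in until 55 mm from the seat, then run straight, 61.5 mm apart, to 4 mm from it. On the +y side of this point the bed is bare for another 70 mm.
- cam_mouth (a point): middle of the 22 mm wide mouth in the cradle's flat face, in the plane of that face, 16 mm above the bed (the stud's height); axes as the shaker's. The cradle is an aluminium block 74 mm wide and 27 mm high. The steel cam drum inside, 56 mm in diameter, has a mouth of its own, and round its side a 9 mm spiral slot that passes the stud's neck but not its head.
- block_center (a point): centre, half-way up, of the loose aluminium tube block: 60 (x) x 84 (y) x 40 (z) mm, 0.38 to 0.58 kg, 15 wells in its top; axes as block. Grasp it across its 60 mm width (x), high enough for the fingertips to clear the 9 mm rails.
- block: the same tube block; origin at the centre of its underside; its -y axis points along the stud. When home its axes are parallel to the shaker's.
- stud_root (a point): middle of the steel stud's foot in the block's -y end face, 16 mm above the block's underside; axes as the block's. The stud sticks out along -y: 7 mm neck, 16 mm round head, the head's centre 24 to 32 mm from the face (the thread's depth differs each time and is not reported). Spring washers let the head be drawn out with 100 N per mm.
- cam (a joint): turn of the cam, 0 to 2.8 rad, growing clockwise seen from above; 0 (start: 0 to 0.07) = open, its mouth faces the rails. From about 0.45 the slot is behind the head; it draws 5.5 mm per rad. Depending on the stud it comes tight anywhere between about 1.1 and 2.4 rad. The cam stays where it is left.
- knob_grip (a point): on the cam's axis, 132 mm above the worktop: where to grip the black bar knob on the cam. The bar is 50 mm long along this point's x axis, 13 mm wide, 34 mm high (111 to 145 mm above the worktop); x points along the shaker's -y at cam 0 and turns with the cam. Free turning takes 0.14 N m. Snug (20 N on the stud) is some 0.21 N m above free if reached at 1.2 rad, 0.14 at 2.3; twice that is forced.
- tube: bystander: 50 ml tube with a blue cap standing upright behind the work, 36 mm in diameter, 118 mm high; origin: centre of its underside
- marker: bystander: marker pen lying on the notebook, 138 x 13 mm; origin: centre of its underside
Things that resemble listed ones, but are neither listed nor needed, are in the scene too. Of the things like the block, leave any that is red; of the rest the larger one is meant.

How it is judged:
On the way:
1. the block lies flat on the bed between the rails, its end within 4 mm of the cam cradle and its stud's head in the mouth of the cam, which is still open (turned less than 0.35 rad) (y of block_center in the frame of seat between 0.039 and 0.046 m and z of block_center in the frame of seat below 0.023 m and angle between block's own z axis and vertical below 0.05 rad and value of joint cam below 0.35 rad), for 0.2 s.
At the end, for the whole second after the job is handed in: The block lies flat on the bed, its end within 2 mm of the cradle face and square to it (0.05 rad); the cam is turned past 0.6 rad and pulls on the stud with 10 to 32 N; everything is at rest and released (contact force between block and cam between 10 and 32 N and value of joint cam above 0.6 rad and y of block_center in the frame of seat between 0.039 and 0.044 m and z of block_center in the frame of seat below 0.023 m and angle between the y axis of block and the y axis of shaker, either way round below 0.05 rad and angle between block's own z axis and vertical below 0.04 rad and linear speed of block below 0.02 m/s); the robot touches nothing.
It fails at once if the cam is forced: cam and stud press on each other with more than 45 N (contact force between block and cam above 45 N).
It fails at once if the 50 ml tube or the marker is moved more than 30 mm (distance of any of tube, marker from where it was at the start of the episode above 0.03 m).
It also fails if it takes over 70 s, if anything falls off the work surface, if the arm or the gripper's body presses on something with over 40 N, if the wrist force passes 120 N, or if a joint passes its speed limit or range.

## Working session

There is one attempt and no reset: what is moved stays moved. The work goes in short steps, Python scripts to look and compute and a shell command to move; the robot and the scene stay as the last step left them, time stands still between calls to the robot, and variables do not carry over. Pictures are saved under pics/ and viewed, and the job is handed in when it is done.

```bash
mkdir -p pics; ls; cat > h.py <<'E'
import numpy as np, cv2
from scipy.spatial.transform import Rotation as R
from cell import telemetry, viewer, env
def snap(cam,name):
    s=viewer.snapshot(cam); cv2.imwrite('pics/%s.png'%name, s['color'][:,:,::-1]); 
    np.savez('pics/%s.npz'%name,**{k:np.array(s[k]) for k in s}); return s
def load(name): return dict(np.load('pics/%s.npz'%name,allow_pickle=True))
def rot(s):
    r=np.array(s['rotation'],float); return r if r.shape==(3,3) else R.from_rotvec(r).as_matrix()
def proj(s,P):
    P=np.atleast_2d(P); c=(P-s['xyz'])@rot(s); c=c*[1,-1,-1]; u=c@np.array(s['mtx']).T; return u[:,:2]/u[:,2:]
def back(s,px,z):
    px=np.atleast_2d(px).astype(float); d=np.c_[px,np.ones(len(px))]@np.linalg.inv(s['mtx']).T*[1,-1,-1]; d=d@rot(s).T
    t=(z-s['xyz'][2])/d[:,2]; return s['xyz']+d*t[:,None]
E
python3 - <<'E'
from h import *
for c in('scene','top'):
    s=snap(c,c+'0'); print({k:s[k] for k in s if k!='color'})
print(telemetry.get_obs())
E
```

```text
pics
{'mtx': array([[545.88893481,   0.        , 326.09606227],
       [  0.        , 545.88893481, 241.75312109],
       [  0.        ,   0.        ,   1.        ]]), 'xyz': array([-0.17392196, -0.38800812,  0.91615905]), 'rotation': array([ 0.70341615, -0.43606593, -1.05626266])}
{'mtx': array([[433.35544794,   0.        , 322.98935396],
       [  0.        , 433.35544794, 238.36037035],
       [  0.        ,   0.        ,   1.        ]]), 'xyz': array([ 0.45878012, -0.0258429 ,  1.16278487]), 'rotation': array([ 0.05169294, -0.03608912, -1.58478855])}
{'time': 0.1, 'joint_positions': array([-1.39981673,  0.57644341,  0.02483664,  1.4378202 , -0.01499716,
        1.12896512, -0.05652508]), 'joint_vel': array([-0.00125954, -0.00179481, -0.00184008, -0.003869  , -0.00053648,
       -0.0003609 , -0.00023491]), 'effort': array([ 7.55510700e-03, -7.67306828e+01,  2.25805633e+00, -2.86606729e+01,
        1.57803349e-02,  8.57271807e-03, -4.06928916e-05]), 'tool_pos': array([0.17003161, 0.65293777, 0.303133  ]), 'tool_rot': array([-1.02045355,  1.3201398 ,  1.01888198]), 'force': array([-0.14186079,  0.11407903, -0.17712585]), 'moment': array([ 0.0212529 ,  0.01835499, -0.00135271]), 'opening': 0.08541895371605261}
```

View pics/scene0.png

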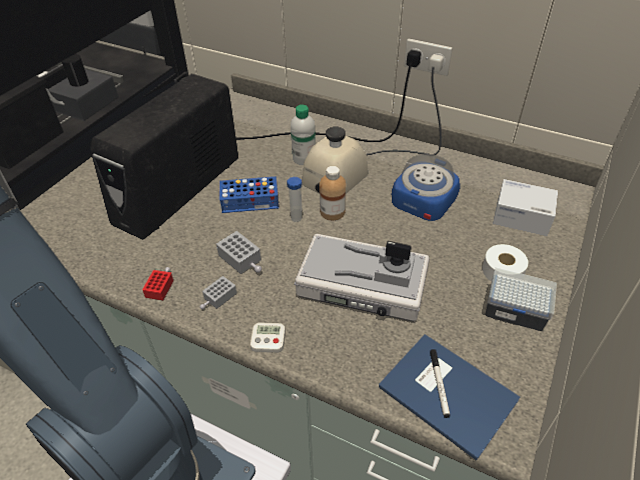

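View pics/top0.png

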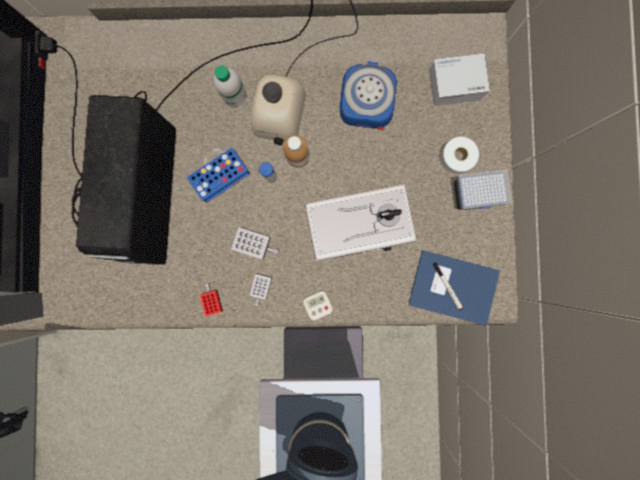

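```bash
python3 - <<'E'
from h import *
s=load('top0')['color'][:,:,::-1]
a=cv2.resize(s[215:275,220:290],None,fx=8,fy=8,interpolation=cv2.INTER_CUBIC)
b=cv2.resize(s[178:268,298:423],None,fx=6.4,fy=6.4,interpolation=cv2.INTER_CUBIC)
cv2.imwrite('pics/ta.png',a);cv2.imwrite('pics/tb.png',b)
s=load('scene0')['color'][:,:,::-1]
a=cv2.resize(s[225:285,210:280],None,fx=8,fy=8,interpolation=cv2.INTER_CUBIC)
b=cv2.resize(s[225:320,290:435],None,fx=5.5,fy=5.5,interpolation=cv2.INTER_CUBIC)
cv2.imwrite('pics/sa.png',a);cv2.imwrite('pics/sb.png',b)
E
```

```text
(no output)
```

View pics/ta.png

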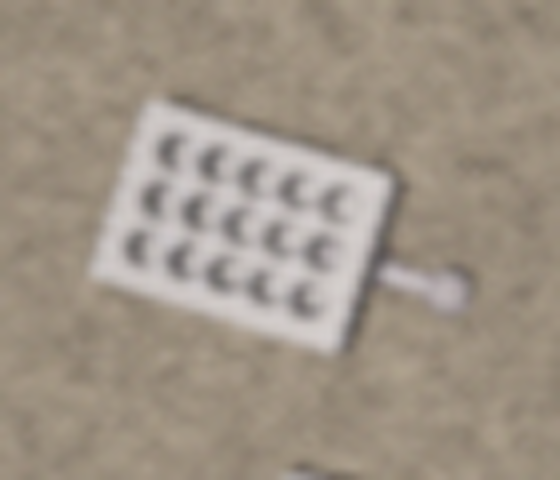

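View pics/tb.png

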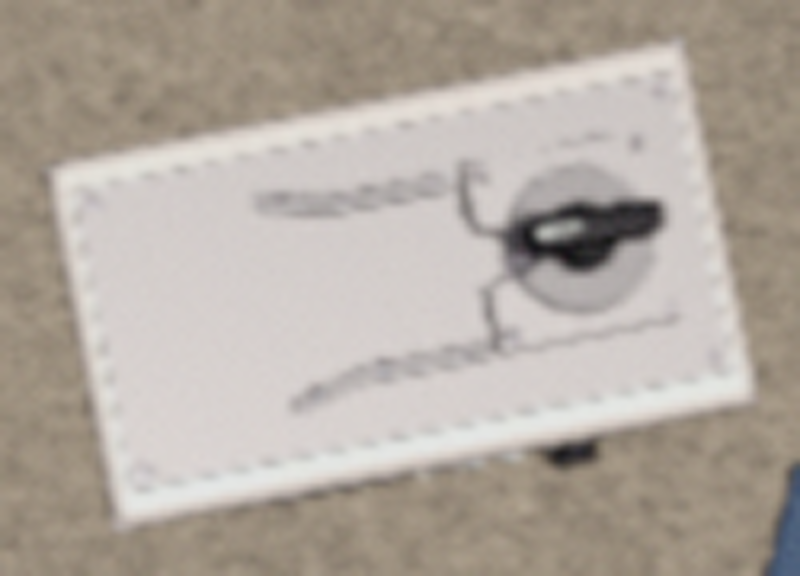

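View pics/sa.png

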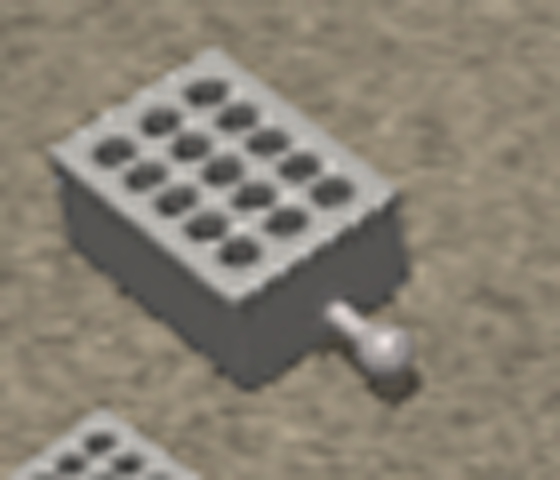

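View pics/sb.png

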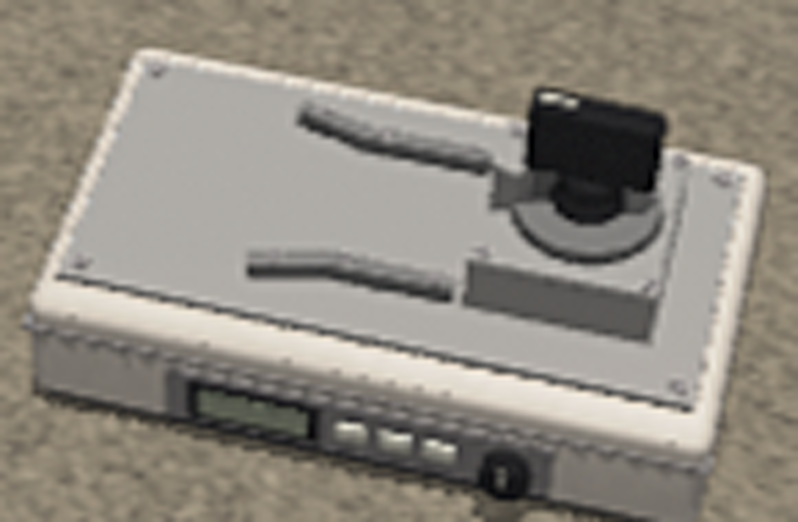

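```bash
cat > fit.py <<'E'
from h import *
from scipy.optimize import least_squares
def px(l,sc,off): return (np.array(l)+.5)/sc-.5+off
T=load('top0');S=load('scene0')
def fit(obs,x0):
    # obs: list (cam, local pts, pixels)
    def P(p,L): 
        c,s=np.cos(p[2]),np.sin(p[2]); L=np.array(L,float); return np.c_[L[:,0]*c-L[:,1]*s+p[0],L[:,0]*s+L[:,1]*c+p[1],L[:,2]]
    f=lambda p: np.concatenate([(proj(cam,P(p,L))-q).ravel() for cam,L,q in obs])
    r=least_squares(f,x0); return r.x,f(r.x)
E
python3 - <<'E'
from fit import *
np.set_printoptions(precision=4,suppress=True)
h=.04
# block: x width 60, y 84; stud toward -y (right in img). img up=+x
L=[[.03,.042,h],[.03,-.042,h],[-.03,-.042,h],[-.03,.042,h]]
qT=px([[155,98],[397,178],[340,352],[92,275]],8,[220,215])
qS=px([[210,48],[400,190],[237,300],[52,150]],8,[210,225])
print(back(T,qT,h)); print(back(S,qS,h))
for o in([(T,L,qT)],[(S,L,qS)],[(T,L,qT),(S,L,qS)]): p,r=fit(o,[.5,.15,0]); print('block',p,r)
print('head T',back(T,px([[450,291]],8,[220,215]),.016),'S',back(S,px([[384,348]],8,[210,225]),.016))
h=.06
L=[[.075,.131,h],[.075,-.131,h],[-.075,-.131,h],[-.075,.131,h]]
qT=px([[52,172],[682,40],[752,400],[122,522]],6.4,[298,178])
print(back(T,qT,h))
p,r=fit([(T,L,qT)],[.5,-.1,0]); print('shaker',p,r)
print('knob T', back(T,px([[540,232],[655,215]],6.4,[298,178]),.145))
print('drum ctr T', back(T,px([[582,238]],6.4,[298,178]),.095))
qS=px([[150,60],[60,275],[690,408]],5.5,[290,225])
p,r=fit([(S,[[.061,.122,.065],[-.061,.122,.065],[-.061,-.122,.065]],qS)],[.5,-.1,0]); print('shaker S bed',p,r)
print('cradle S top/bot front-left', back(S,px([[468,262]],5.5,[290,225]),.092),back(S,px([[468,302]],5.5,[290,225]),.065), 'knob top',back(S,px([[535,90],[665,118]],5.5,[290,225]),.145))
print('cradle T mouth face edges', back(T,px([[462,170],[495,345]],6.4,[298,178]),.092))
E
```

```text
[[0.5549 0.2033 0.04  ]
 [0.5276 0.1246 0.04  ]
 [0.4714 0.1435 0.04  ]
 [0.4976 0.224  0.04  ]]
[[0.5562 0.205  0.04  ]
 [0.5307 0.1255 0.04  ]
 [0.4748 0.1439 0.04  ]
 [0.5012 0.2225 0.04  ]]
block [ 0.5129  0.1738 -0.3276] [-0.2571  0.0395  0.0686 -0.0529 -0.0849  0.1832  0.273  -0.17  ]
block [ 0.5158  0.1743 -0.3154] [ 0.3007 -0.2864  0.3253 -0.1043 -0.0412  0.2113 -0.5793  0.1167]
block [ 0.5142  0.1738 -0.3212] [-0.3435 -0.3941  0.0445 -0.6845  0.032  -0.4067  0.3265 -0.561   0.2251
  0.1791  0.1041  0.5043 -0.3925  0.7703 -0.7695  0.5298]
head T [[0.4914 0.1105 0.016 ]] S [[0.495  0.1117 0.016 ]]
[[ 0.608   0.0277  0.06  ]
 [ 0.6573 -0.2252  0.06  ]
 [ 0.5126 -0.2494  0.06  ]
 [ 0.4678  0.0015  0.06  ]]
shaker [ 0.5615 -0.1113  0.1822] [-1.3399 -1.3207  0.5174 -0.6656  1.7183  0.427  -0.91    1.4988]
knob T [[ 0.5715 -0.1559  0.145 ]
 [ 0.5772 -0.1983  0.145 ]]
drum ctr T [[ 0.5745 -0.1784  0.095 ]]
shaker S bed [ 0.5634 -0.1131  0.1763] [-0.3317 -0.4731 -0.7626 -0.3024  1.0256  0.4648]
cradle S top/bot front-left [[ 0.5325 -0.1497  0.092 ]] [[ 0.537  -0.1496  0.065 ]] knob top [[ 0.5755 -0.1548  0.145 ]
 [ 0.5827 -0.2023  0.145 ]]
cradle T mouth face edges [[ 0.602  -0.133   0.092 ]
 [ 0.5338 -0.1444  0.092 ]]
```

```bash
cat > fs.py <<'E'
from fit import *
np.set_printoptions(precision=4,suppress=True)
def shaker_fit():
    L=[];
    qT=px([[80,188],[672,75],[462,170],[495,345],[582,238]],6.4,[298,178])
    LT=[[.061,.122,.065],[.061,-.122,.065],[.037,-.03,.092],[-.037,-.03,.092],[0,-.068,.095]]
    qS=px([[150,60],[60,275],[690,408],[468,262],[468,302],[600,104]],5.5,[290,225])
    LS=[[.061,.122,.065],[-.061,.122,.065],[-.061,-.122,.065],[-.037,-.03,.092],[-.037,-.03,.065],[0,-.068,.145]]
    return LT,qT,LS,qS
E
python3 - <<'E'
from fs import *
LT,qT,LS,qS=shaker_fit()
for o in([(T,LT,qT)],[(S,LS,qS)],[(T,LT,qT),(S,LS,qS)]):
    p,r=fit(o,[.56,-.11,.18]); print(p);print(r.reshape(-1,2).T)
o=telemetry.get_obs(); M=R.from_rotvec(o['tool_rot']).as_matrix(); print(M)
# overlay
p,_=fit([(T,LT,qT),(S,LS,qS)],[.56,-.11,.18])
def W(p,L): 
    c,s=np.cos(p[2]),np.sin(p[2]); L=np.array(L,float); return np.c_[L[:,0]*c-L[:,1]*s+p[0],L[:,0]*s+L[:,1]*c+p[1],L[:,2]]
def box(x0,x1,y0,y1,z): return [[x0,y0,z],[x1,y0,z],[x1,y1,z],[x0,y1,z],[x0,y0,z]]
for nm,cam,off,sz,sc in(('T',T,(298,178),(125,90),6.4),('S',S,(290,225),(145,95),5.5)):
    p,_=fit([(cam,LT if nm=='T' else LS,qT if nm=='T' else qS)],[.56,-.11,.18])
    im=cam['color'][:,:,::-1][off[1]:off[1]+sz[1],off[0]:off[0]+sz[0]]; im=cv2.resize(im,None,fx=sc,fy=sc,interpolation=cv2.INTER_CUBIC)
    for L,col in((box(-.075,.075,-.131,.131,.06),(0,0,255)),(box(-.061,.061,-.122,.122,.065),(0,255,0)),([[-.037,-.03,.092],[.037,-.03,.092]],(255,0,0)),([[-.03075,-.026,.074],[-.03075,.025,.074],[-.0375,.052,.074]],(255,0,255)),([[.03075,-.026,.074],[.03075,.025,.074],[.0375,.052,.074]],(255,0,255)),([[0,-.093,.145],[0,-.043,.145]],(0,255,255))):
        q=(proj(cam,W(p,L))-off+.5)*sc-.5; cv2.polylines(im,[q.round().astype(int)],False,col,1)
    cv2.imwrite('pics/ov%s.png'%nm,im)
E
```

```text
[ 0.5623 -0.1108  0.1711]
[[-1.3582  0.2359  0.4061  0.9453 -0.2635]
 [-0.3179 -0.3249 -0.7549  1.1197  0.2395]]
[ 0.5648 -0.1129  0.1827]
[[-0.4018 -0.4695  1.4235 -0.0114 -0.8013  0.1725]
 [-0.6807 -0.4651 -0.3065 -0.5589  0.9381  0.7934]]
[ 0.5636 -0.1124  0.1804]
[[-0.8817  0.5369  0.873   1.6851  0.3122 -0.7618 -0.9953  0.8684 -0.5374
  -1.3188 -0.3132]
 [-0.3519 -1.2205 -1.3586  0.4594 -0.5328 -0.4928 -0.2767  0.1173 -0.2317
   1.2646  1.1503]]
[[-0.0003 -0.9677  0.252 ]
 [-0.0014  0.252   0.9677]
 [-1.     -0.0001 -0.0014]]
```

View pics/ovT.png

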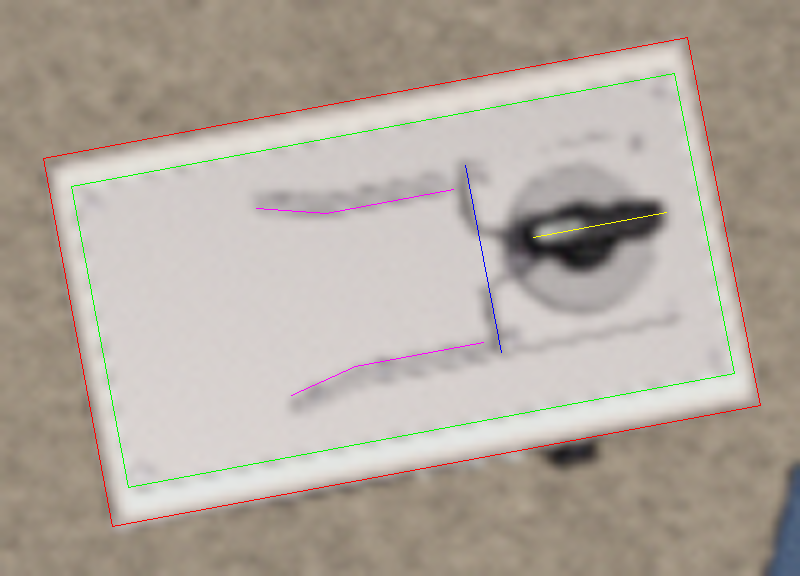

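View pics/ovS.png

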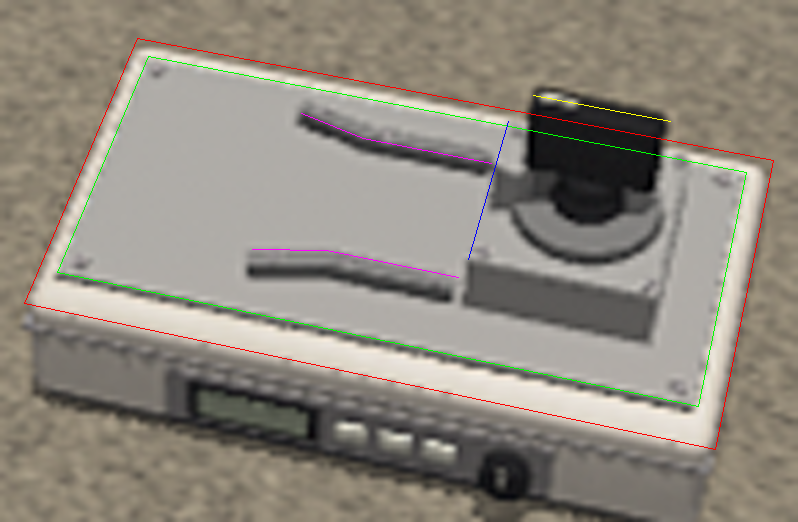

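```bash
python3 - <<'E'
from fs import *
print(back(T,[[80,250],[165,262],[90,97],[175,128],[130,95]],0.2))
print(back(T,[[80,250],[165,262]],0.0))
print('S foot',back(S,[[143,233],[105,205],[238,160]],0.0), back(S,[[93,140],[228,85]],.2))
# tool-frame displacement to block hover: TCP xy at block, z such that..
o=telemetry.get_obs(); M=R.from_rotvec(o['tool_rot']).as_matrix()
for w in ([.27,.42,.35],[.514,.174,.20]): print(M.T@(np.array(w)-o['tool_pos']))
E
```

```text
[[0.4946 0.5267 0.2   ]
 [0.4651 0.3359 0.2   ]
 [0.8431 0.5098 0.2   ]
 [0.7679 0.315  0.2   ]
 [0.8461 0.4182 0.2   ]]
[[0.502  0.6415 0.    ]
 [0.4664 0.411  0.    ]]
S foot [[0.4841 0.4295 0.    ]
 [0.5235 0.5841 0.    ]
 [0.8343 0.3822 0.    ]] [[0.534  0.5545 0.2   ]
 [0.8799 0.4147 0.2   ]]
[-0.0466 -0.1554 -0.2003]
[ 0.1037 -0.4536 -0.3766]
```

```bash
python3 -m creep '[[0,[-0.047,-0.155,-0.2],[0.9,0,0]],[0,[-0.047,-0.155,-0.2],[0.9,0,0]],[0,[-0.047,-0.155,-0.2],[0.9,0,0]],[0,[-0.047,-0.155,-0.2],[0.9,0,0]],[0,[-0.047,-0.155,-0.2],[0.9,0,0]],[0,[-0.047,-0.155,-0.2],[0.9,0,0]],[0,[-0.047,-0.155,-0.2],[0.9,0,0]],[0,[-0.047,-0.155,-0.2],[0.9,0,0]],[0,[-0.047,-0.155,-0.2],[0.9,0,0]]]'
cat >> h.py <<'E'
def goto(w,yaw):
    "needed tool-frame shift and turn to TCP w with jaw axis yaw (rad), tool down"
    o=telemetry.get_obs(); M=R.from_rotvec(o['tool_rot']).as_matrix()
    x=np.array([0,0,-1.]); z=np.array([np.cos(yaw),np.sin(yaw),0]); D=np.c_[x,np.cross(z,x),z]
    print('t',o['time'],'pos',o['tool_pos'].round(4),'jaw',round(np.arctan2(M[1,2],M[0,2]),4),'shift',(M.T@(np.array(w)-o['tool_pos'])).round(4),'turn',R.from_matrix(M.T@D).as_rotvec().round(4),'j',o['joint_positions'].round(3),'F',o['force'].round(2),'op',round(o['opening'],4))
E
python3 -c "
from h import *
goto([.514,.174,.2],-.322)"
```

```text
time: 0.85
tool_pos: [0.2696, 0.4206, 0.3511]
tool_rot: [-0.326, 1.546, 0.327]
force: [-0.8, 0.1, 0.6]
opening: 0.0852
t 0.85 pos [0.2696 0.4206 0.3511] jaw 0.4161 shift [ 0.1509 -0.3244  0.1238] turn [ 7.381e-01 -0.000e+00 -7.000e-04] j [-1.309  0.279  0.283  1.823 -0.089  1.051 -0.575] F [-0.77  0.12  0.65] op 0.0852
```

```bash
python3 -m creep '[[0,[0.151,-0.324,0.124],[0.738,0,0]],[0,[0.151,-0.324,0.124],[0.738,0,0]],[0,[0.151,-0.324,0.124],[0.738,0,0]],[0,[0.151,-0.324,0.124],[0.738,0,0]],[0,[0.151,-0.324,0.124],[0.738,0,0]],[0,[0.151,-0.324,0.124],[0.738,0,0]],[0,[0.151,-0.324,0.124],[0.738,0,0]],[0,[0.151,-0.324,0.124],[0.738,0,0]],[0,[0.151,-0.324,0.124],[0.738,0,0]],[0,[0.151,-0.324,0.124],[0.738,0,0]]]'
python3 - <<'E'
from h import *
goto([.514,.174,.13],-.322)
for c in('scene','top'):
    s=snap(c,c+'1')
    o=telemetry.get_obs(); M=R.from_rotvec(o['tool_rot']).as_matrix()
    q=proj(s,o['tool_pos']); q2=proj(s,o['tool_pos']+M[:,0]*.06+np.outer([-.0427,.0427],M[:,2]));print(c,q,q2)
    im=s['color'][:,:,::-1].copy(); c0=q[0].astype(int)-[60,50]
    im=cv2.resize(im[max(c0[1],0):c0[1]+110,c0[0]:c0[0]+130],None,fx=6,fy=6,interpolation=cv2.INTER_CUBIC); cv2.imwrite('pics/%s1z.png'%c,im);print(c0)
E
```

```text
time: 1.68
tool_pos: [0.5176, 0.169, 0.1968]
tool_rot: [0.251, 1.555, -0.258]
force: [-0.8, -1.3, 0.2]
opening: 0.0852
t 1.6833 pos [0.5176 0.169  0.1968] jaw -0.3245 shift [ 0.0668  0.0039 -0.0051] turn [-0.0026  0.0011  0.0044] j [-0.685  0.547  0.426  1.926 -0.319  0.737 -0.399] F [-0.82 -1.25  0.21] op 0.0852
scene [[229.94813545 192.25390137]] [[217.48952301 223.81332742]
 [249.06546479 204.65029417]]
[169 142]
top [[237.81506505 238.69624583]] [[237.45067169 257.31252315]
 [248.68070639 223.04123799]]
[177 188]
```

View pics/scene1z.png

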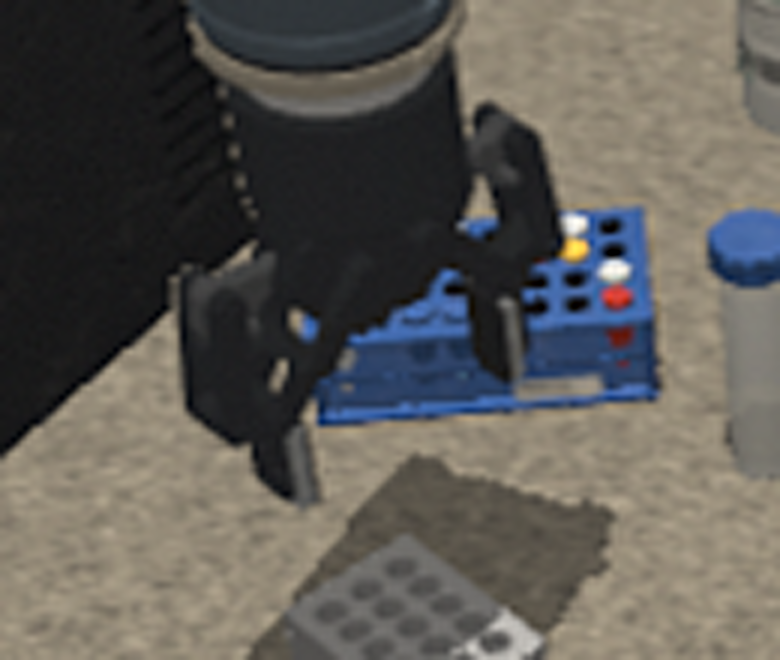

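View pics/top1z.png

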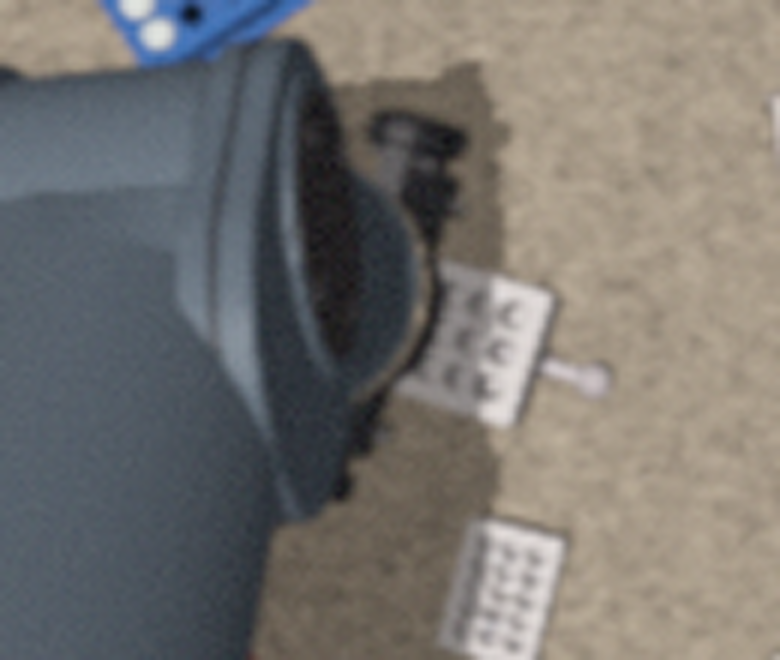

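```bash
python3 - <<'E'
from h import *
goto([.5163,.1797,.15],-.322)
E
```

```text
t 1.7833 pos [0.5148 0.1736 0.1981] jaw -0.3214 shift [ 0.0481  0.0064 -0.0004] turn [ 0.0006 -0.0016  0.0021] j [-0.692  0.543  0.423  1.927 -0.319  0.74  -0.405] F [-0.09  1.92  0.07] op 0.0853
```

```bash
python3 -m creep '[[0,[0.04,0.006,0],[0,0,0]],[0,[0.08,0.006,0],[0,0,0]],[0,[0.1,0.006,0],[0,0,0]],[0,[0.118,0.006,0],[0,0,0]],[0,[0.118,0.006,0],[0,0,0]],[60,[0.118,0.006,0],[0,0,0]],[120,[0.118,0.006,0],[0,0,0]],[160,[0.118,0.006,0],[0,0,0]],[160,[0.118,0.006,0],[0,0,0]],[160,[0.118,0.006,0],[0,0,0]]]' 60
python3 - <<'E'
from h import *
goto([.5163,.1797,.081],-.322)
s=snap('scene','s2'); im=cv2.resize(s['color'][170:290,180:320,::-1],None,fx=5.5,fy=5,interpolation=cv2.INTER_CUBIC); cv2.imwrite('pics/s2z.png',im)
E
```

```text
time: 2.62
tool_pos: [0.5164, 0.1812, 0.0835]
tool_rot: [0.253, 1.555, -0.25]
force: [-2.0, 1.3, 7.7]
opening: 0.0592
t 2.6167 pos [0.5164 0.1812 0.0835] jaw -0.3206 shift [ 0.0024 -0.0014  0.0004] turn [ 0.0014  0.0012 -0.0023] j [-0.615  0.71   0.299  2.005 -0.428  0.484 -0.322] F [-2.04  1.33  7.68] op 0.0592
```

View pics/s2z.png

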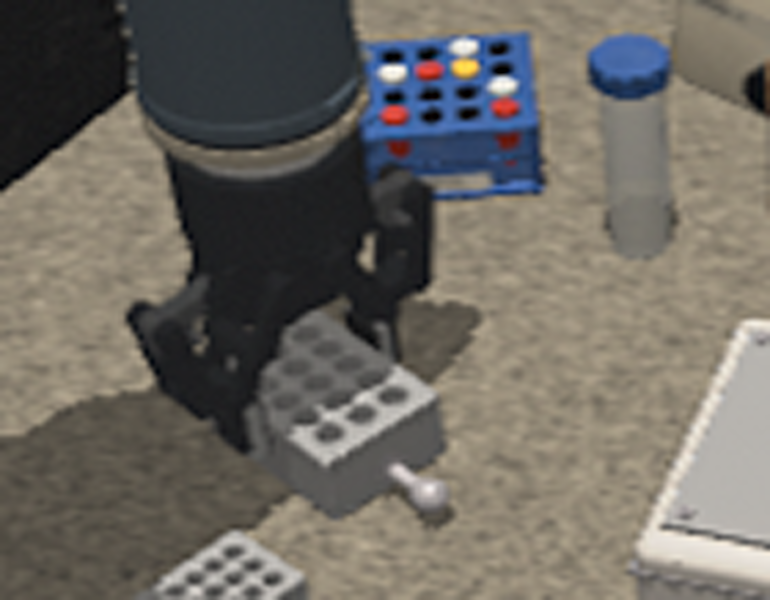

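```bash
python3 -m creep '[[160,[-0.03,0,0],[0,0,0]],[160,[-0.07,0,0],[0,0,0]],[160,[-0.12,0,0],[0,0,0]],[160,[-0.12,0,0],[0,0,0]],[160,[-0.12,0,0],[0,0,0]]]' 60
python3 - <<'E'
from h import *
goto([.5447,-.0112,.2],.179)
s=load('top0'); print(back(s,[[266,170]],.118))
E
```

```text
time: 3.08
tool_pos: [0.5172, 0.1806, 0.2052]
tool_rot: [0.255, 1.551, -0.249]
force: [0.4, 0.3, -6.0]
opening: 0.0588
t 3.0833 pos [0.5172 0.1806 0.2052] jaw -0.3216 shift [ 0.0048 -0.1732  0.0867] turn [-0.5006  0.0054 -0.0032] j [-0.71   0.537  0.436  1.915 -0.324  0.752 -0.411] F [ 0.43  0.31 -5.96] op 0.0588
[[0.68624973 0.12075972 0.118     ]]
```

```bash
python3 -m creep '[[160,[0,-0.173,0.087],[-0.5,0,0]],[160,[0,-0.173,0.087],[-0.5,0,0]],[160,[0,-0.173,0.087],[-0.5,0,0]],[160,[0,-0.173,0.087],[-0.5,0,0]],[160,[0,-0.173,0.087],[-0.5,0,0]],[160,[0,-0.173,0.087],[-0.5,0,0]],[160,[0,-0.173,0.087],[-0.5,0,0]]]' 60
python3 - <<'E'
from h import *
goto([.5447,-.0112,.155],.179)
for c in('scene','top'):
  s=snap(c,c+'3'); cv2.imwrite('pics/%s3z.png'%c,cv2.resize(s['color'][150:330,230:450,::-1] if c=='scene' else s['color'][150:290,250:430,::-1],None,fx=3.6 if c=='scene' else 4.3,fy=3.3 if c=='scene' else 4.3,interpolation=cv2.INTER_CUBIC))
E
```

```text
time: 3.67
tool_pos: [0.5428, -0.0137, 0.2003]
tool_rot: [-0.136, 1.569, 0.136]
force: [0.4, 1.2, -5.3]
opening: 0.0585
t 3.6667 pos [ 0.5428 -0.0137  0.2003] jaw 0.1734 shift [0.0453 0.0022 0.0025] turn [-0.0056 -0.0027 -0.0002] j [-0.24   0.518  0.266  1.922 -0.196  0.73   0.314] F [ 0.44  1.18 -5.34] op 0.0585
```

View pics/scene3z.png

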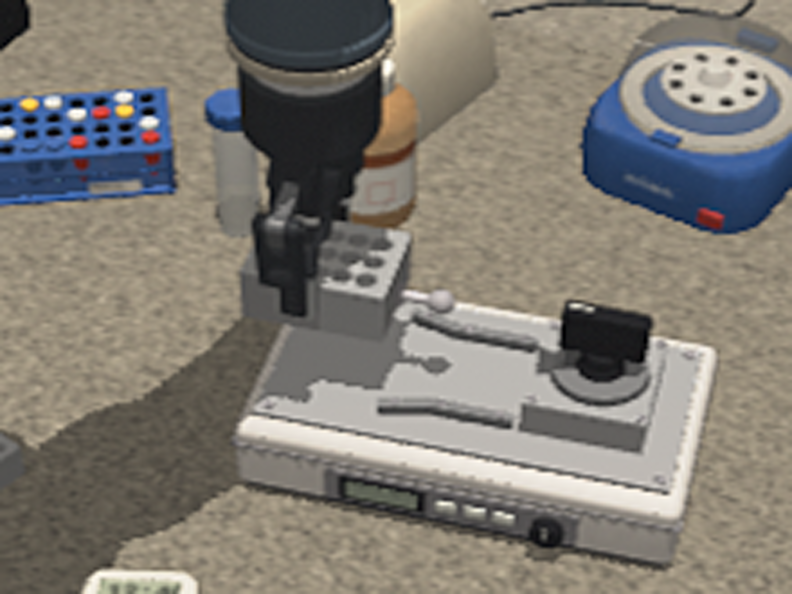

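View pics/top3z.png

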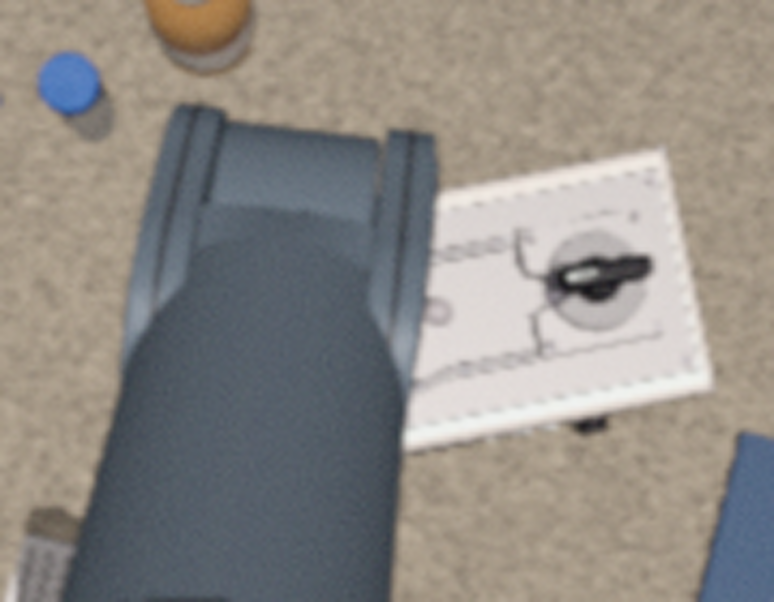

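```bash
python3 - <<'E'
from fs import *
# snapshot scene3 was at approx settled pose
S3=load('scene3');T3=load('top3')
o=telemetry.get_obs(); M=R.from_rotvec(o['tool_rot']).as_matrix(); p=o['tool_pos']; print(p, np.arctan2(M[1,2],M[0,2]))
z=p[2]-.0835+.016
for s,q in((S3,[(441+.5)/3.6-.5+230,(300+.5)/3.3-.5+150]),(T3,[(438+.5)/4.3-.5+250,(313+.5)/4.3-.5+150])):
    w=back(s,[q],z)[0]; d=M.T@(w-p); print(w,d)
# block corners scene (top z)
zt=p[2]-.0835+.04
q=[[ (411+.5)/3.6-.5+230,(234+.5)/3.3-.5+150],[(390+.5)/3.6-.5+230,(301+.5)/3.3-.5+150]]
for w in back(S3,q,zt): print(w,M.T@(w-p))
E
```

```text
[ 0.5429 -0.0106  0.2005] 0.1783428082797784
[ 0.5573 -0.0872  0.133 ] [ 0.0674 -0.0781  0.0007]
[ 0.5534 -0.0845  0.133 ] [ 0.0674 -0.0747 -0.0026]
[ 0.5806 -0.0573  0.157 ] [ 0.0434 -0.0527  0.0289]
[ 0.5219 -0.0716  0.157 ] [ 0.0435 -0.0564 -0.0314]
```

```bash
python3 -m creep '[[160,[0.02,-0.002,0.003],[0,0,0]],[160,[0.04,-0.002,0.003],[0,0,0]],[160,[0.046,-0.002,0.003],[0,0,0]],[160,[0.046,-0.002,0.003],[0,0,0]],[160,[0.048,-0.002,0.003],[0,0,0]],[160,[0.05,-0.002,0.003],[0,0,0]],[160,[0.05,-0.002,0.003],[0,0,0]]]' 60
python3 - <<'E'
from h import *
goto([.5467,-.0122,.1485],.18)
E
```

```text
time: 4.35
tool_pos: [0.5473, -0.0127, 0.1524]
tool_rot: [-0.14, 1.565, 0.14]
force: [0.0, 0.9, -5.8]
opening: 0.0586
t 4.35 pos [ 0.5473 -0.0127  0.1524] jaw 0.1785 shift [ 0.0039  0.0006 -0.0005] turn [-0.0015  0.0008  0.    ] j [-0.218  0.589  0.235  1.956 -0.225  0.62   0.342] F [ 0.04  0.95 -5.83] op 0.0586
```

```bash
python3 -m creep '[[160,[0.001,0,0],[0,0,0]],[160,[0.002,0,0],[0,0,0]],[160,[0.002,0,0],[0,0,0]]]' 60; python3 -m creep '[[160,[0.001,0,0],[0,0,0]],[160,[0.0015,0,0],[0,0,0]],[160,[0.0015,0,0],[0,0,0]]]' 60
```

```text
time: 4.6
tool_pos: [0.5471, -0.013, 0.1501]
tool_rot: [-0.14, 1.566, 0.14]
force: [0.1, -0.6, -5.7]
opening: 0.0589
time: 4.85
tool_pos: [0.5471, -0.0131, 0.1485]
tool_rot: [-0.14, 1.566, 0.14]
force: [-0.5, -0.4, -4.3]
opening: 0.0589
```

```bash
python3 -m creep '[[160,[0.001,0,0],[0,0,0]],[160,[0.001,0,0],[0,0,0]]]' 60; 
python3 - <<'E'
from h import *
goto([.5467,-.0122,.1485],.18)
for c in('scene',):
  s=snap(c,c+'4'); cv2.imwrite('pics/%s4z.png'%c,cv2.resize(s['color'][195:320,270:440,::-1],None,fx=4.6,fy=4.6,interpolation=cv2.INTER_CUBIC))
E
```

```text
time: 5.02
tool_pos: [0.5471, -0.0131, 0.1485]
tool_rot: [-0.139, 1.566, 0.14]
force: [-4.3, 0.5, 9.8]
opening: 0.0586
t 5.0167 pos [ 0.5471 -0.0131  0.1485] jaw 0.1778 shift [-0.      0.001  -0.0002] turn [-0.0022  0.0007 -0.0003] j [-0.215  0.594  0.233  1.96  -0.228  0.611  0.344] F [-4.28  0.51  9.79] op 0.0586
```

View pics/scene4z.png

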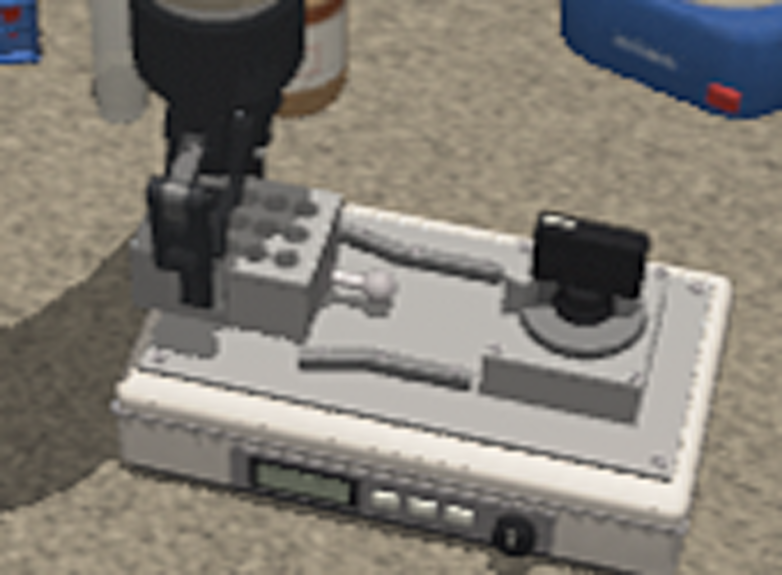

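```bash
python3 -m creep '[[160,[-0.0015,-0.004,0],[0,0,0]],[160,[-0.0015,-0.01,0],[0,0,0]],[160,[-0.0015,-0.016,0],[0,0,0]],[160,[-0.0015,-0.022,0],[0,0,0]],[160,[-0.0015,-0.027,0],[0,0,0]],[160,[-0.0015,-0.03,0],[0,0,0]],[160,[-0.0015,-0.03,0],[0,0,0]]]' 40
python3 - <<'E'
from h import *
goto([.5704,-.1425,.1485],.18)
for c in('scene','top'):
  s=snap(c,c+'5'); cv2.imwrite('pics/%s5z.png'%c,cv2.resize(s['color'][195:320,270:440,::-1] if c=='scene' else s['color'][170:270,300:430,::-1],None,fx=4.6,fy=4.6,interpolation=cv2.INTER_CUBIC))
E
```

```text
time: 5.65
tool_pos: [0.5524, -0.0438, 0.1487]
tool_rot: [-0.139, 1.567, 0.138]
force: [0.1, -0.5, -5.7]
opening: 0.0587
t 5.65 pos [ 0.5524 -0.0438  0.1487] jaw 0.1765 shift [ 0.0003 -0.1003  0.0004] turn [-0.0035 -0.0002  0.0005] j [-0.156  0.601  0.229  1.941 -0.221  0.623  0.391] F [ 0.08 -0.54 -5.71] op 0.0587
```

View pics/scene5z.png

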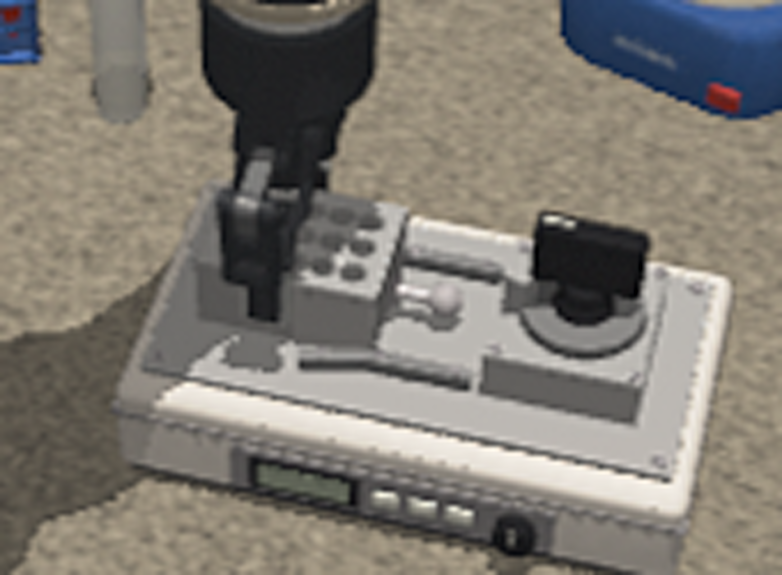

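View pics/top5z.png

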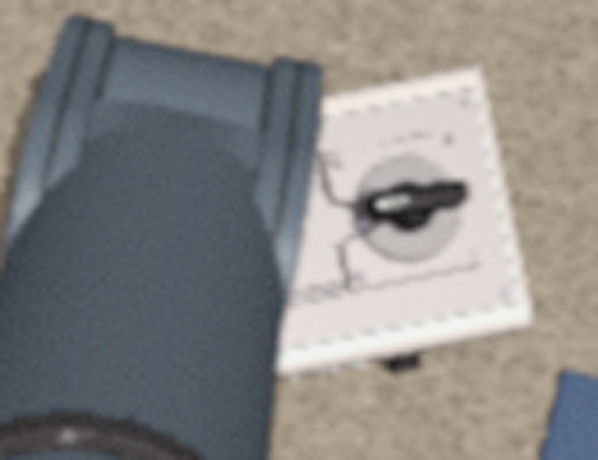

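```bash
python3 -m creep '[[160,[0.0003,-0.004,0],[0,0,0]],[160,[0.0003,-0.008,0],[0,0,0]],[160,[0.0003,-0.012,0],[0,0,0]],[160,[0.0003,-0.016,0],[0,0,0]],[160,[0.0003,-0.018,0],[0,0,0]],[160,[0.0003,-0.018,0],[0,0,0]]]' 40
python3 - <<'E'
from h import *
goto([.5704,-.1425,.1485],.18)
s=snap('scene','s6'); cv2.imwrite('pics/s6z.png',cv2.resize(s['color'][215:315,310:440,::-1],None,fx=6,fy=6,interpolation=cv2.INTER_CUBIC))
E
```

```text
time: 6.25
tool_pos: [0.5555, -0.0612, 0.1486]
tool_rot: [-0.14, 1.566, 0.138]
force: [-2.4, -2.8, -4.5]
opening: 0.059
t 6.25 pos [ 0.5555 -0.0612  0.1486] jaw 0.177 shift [ 0.0001 -0.0826  0.0003] turn [-0.003  -0.0001  0.0007] j [-0.122  0.606  0.226  1.929 -0.218  0.63   0.419] F [-2.43 -2.78 -4.51] op 0.059
```

View pics/s6z.png

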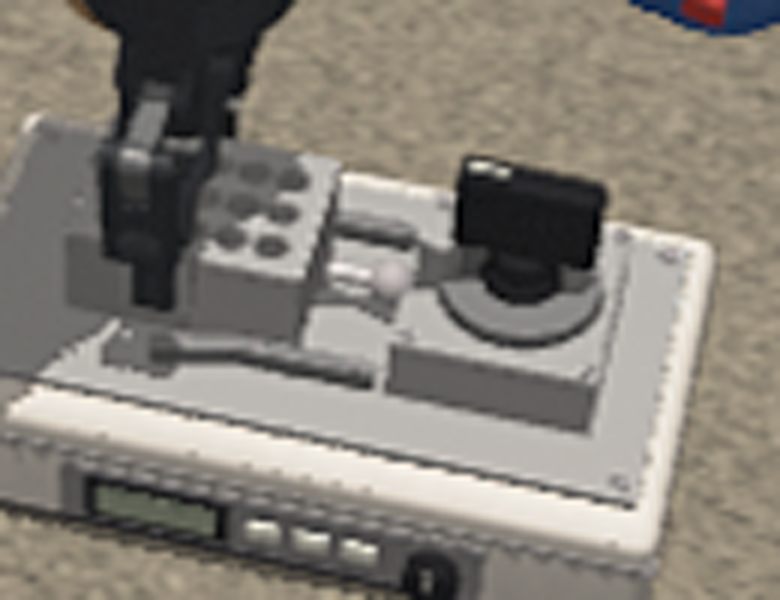

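```bash
python3 -m creep '[[160,[0,-0.003,0],[0,0,0]],[160,[0,-0.006,0],[0,0,0]],[160,[0,-0.008,0],[0,0,0]],[160,[0,-0.008,0],[0,0,0]]]' 25
python3 -m creep '[[160,[0,-0.003,0],[0,0,0]],[160,[0,-0.006,0],[0,0,0]],[160,[0,-0.008,0],[0,0,0]],[160,[0,-0.008,0],[0,0,0]]]' 25
python3 - <<'E'
from h import *
goto([.5704,-.1425,.1485],.18)
s=snap('scene','s7'); cv2.imwrite('pics/s7z.png',cv2.resize(s['color'][215:315,310:440,::-1],None,fx=6,fy=6,interpolation=cv2.INTER_CUBIC))
E
```

```text
time: 6.63
tool_pos: [0.5568, -0.0682, 0.1486]
tool_rot: [-0.14, 1.567, 0.14]
force: [-3.4, 0.9, -0.9]
opening: 0.0587
time: 6.97
tool_pos: [0.5582, -0.0761, 0.1486]
tool_rot: [-0.14, 1.567, 0.14]
force: [-3.4, 2.2, -0.8]
opening: 0.0587
t 6.9667 pos [ 0.5582 -0.0761  0.1486] jaw 0.178 shift [ 0.     -0.0675  0.0003] turn [-0.002  -0.0005 -0.0002] j [-0.093  0.611  0.223  1.917 -0.215  0.637  0.443] F [-3.42  2.19 -0.78] op 0.0587
```

View pics/s7z.png

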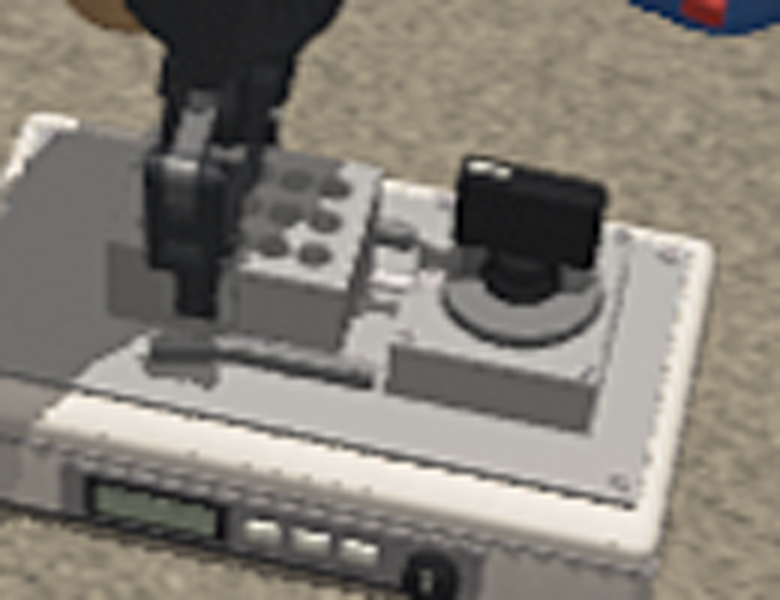

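```bash
python3 -m creep '[[160,[0,-0.003,0],[0,0,0]],[160,[0,-0.006,0],[0,0,0]],[160,[0,-0.008,0],[0,0,0]],[160,[0,-0.008,0],[0,0,0]]]' 25
python3 -m creep '[[160,[0,-0.002,0],[0,0,0]],[160,[0,-0.003,0],[0,0,0]],[160,[0,-0.003,0],[0,0,0]]]' 25
python3 - <<'E'
from h import *
goto([.5704,-.1425,.1485],.18)
s=snap('scene','s8'); cv2.imwrite('pics/s8z.png',cv2.resize(s['color'][215:315,310:440,::-1],None,fx=6,fy=6,interpolation=cv2.INTER_CUBIC))
E
```

```text
time: 7.35
tool_pos: [0.5596, -0.0838, 0.1486]
tool_rot: [-0.14, 1.567, 0.14]
force: [-5.5, 1.9, -1.2]
opening: 0.059
time: 7.6
tool_pos: [0.56, -0.0863, 0.1486]
tool_rot: [-0.14, 1.567, 0.141]
force: [-5.5, 4.3, -0.4]
opening: 0.0591
t 7.6 pos [ 0.56   -0.0863  0.1486] jaw 0.1786 shift [ 0.     -0.0572  0.0003] turn [-0.0014 -0.0007 -0.0009] j [-0.073  0.614  0.221  1.908 -0.214  0.643  0.459] F [-5.48  4.27 -0.43] op 0.0591
```

View pics/s8z.png

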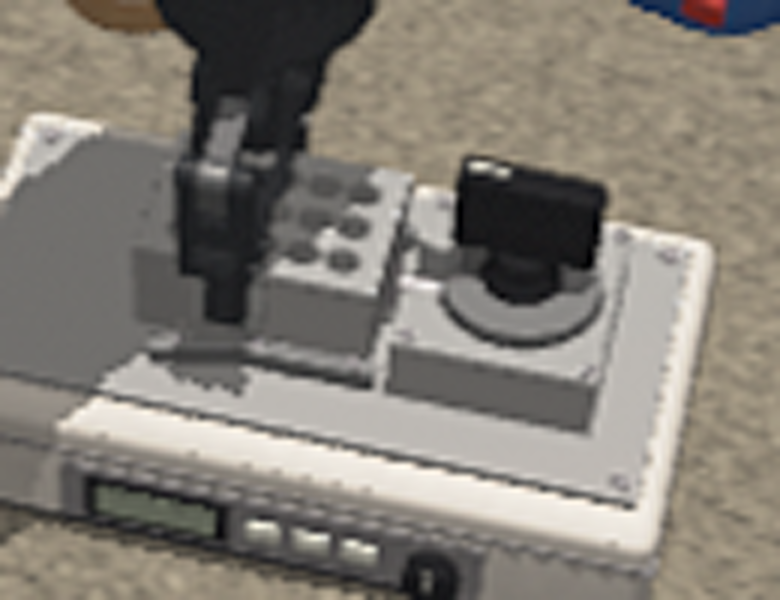

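```bash
for i in 1 ; do python3 -m creep '[[160,[0,-0.001,0],[0,0,0]],[160,[0,-0.002,0],[0,0,0]],[160,[0,-0.002,0],[0,0,0]]]' 25
python3 -m creep '[[160,[0,-0.001,0],[0,0,0]],[160,[0,-0.0015,0],[0,0,0]],[160,[0,-0.0015,0],[0,0,0]]]' 25; done
```

```text
time: 7.9
tool_pos: [0.5603, -0.0881, 0.1486]
tool_rot: [-0.14, 1.567, 0.141]
force: [-4.7, 4.2, -0.6]
opening: 0.0589
time: 8.15
tool_pos: [0.5606, -0.0895, 0.1486]
tool_rot: [-0.14, 1.567, 0.141]
force: [-4.7, 4.5, 0.4]
opening: 0.059
```

```bash
python3 -m creep '[[160,[0,-0.001,0],[0,0,0]],[160,[0,-0.0015,0],[0,0,0]],[160,[0,-0.0015,0],[0,0,0]]]' 25
python3 -m creep '[[160,[0,-0.001,0],[0,0,0]],[160,[0,-0.001,0],[0,0,0]],[160,[0,-0.001,0],[0,0,0]]]' 25
python3 -m creep '[[160,[0,-0.001,0],[0,0,0]],[160,[0,-0.001,0],[0,0,0]],[160,[0,-0.001,0],[0,0,0]]]' 25
```

```text
time: 8.4
tool_pos: [0.5608, -0.0909, 0.1486]
tool_rot: [-0.14, 1.567, 0.141]
force: [-5.8, 4.7, 0.8]
opening: 0.059
time: 8.65
tool_pos: [0.561, -0.0919, 0.1486]
tool_rot: [-0.14, 1.567, 0.141]
force: [-5.3, 5.2, 0.2]
opening: 0.0587
time: 8.9
tool_pos: [0.5611, -0.0929, 0.1486]
tool_rot: [-0.14, 1.567, 0.141]
force: [-5.0, 3.7, -0.3]
opening: 0.059
```

```bash
python3 -m creep '[[160,[0,-0.001,0],[0,0,0]],[160,[0,-0.001,0],[0,0,0]],[160,[0,-0.001,0],[0,0,0]]]' 25
python3 -m creep '[[160,[0,-0.001,0],[0,0,0]],[160,[0,-0.001,0],[0,0,0]],[160,[0,-0.001,0],[0,0,0]]]' 25
python3 - <<'E'
from h import *
goto([.5704,-.1425,.1485],.18)
s=snap('scene','s9'); cv2.imwrite('pics/s9z.png',cv2.resize(s['color'][235:295,340:420,::-1],None,fx=9.5,fy=9.5,interpolation=cv2.INTER_CUBIC))
E
```

```text
time: 9.15
tool_pos: [0.5612, -0.0932, 0.1486]
tool_rot: [-0.139, 1.567, 0.142]
force: [-5.6, 5.9, 1.8]
opening: 0.0588
time: 9.4
tool_pos: [0.5612, -0.0933, 0.1486]
tool_rot: [-0.139, 1.568, 0.144]
force: [-6.5, 9.2, 2.5]
opening: 0.0589
t 9.4 pos [ 0.5612 -0.0933  0.1486] jaw 0.1801 shift [-0.0001 -0.05    0.0002] turn [ 0.0001 -0.0014 -0.0031] j [-0.057  0.617  0.218  1.901 -0.213  0.648  0.473] F [-6.54  9.23  2.53] op 0.0589
```

View pics/s9z.png

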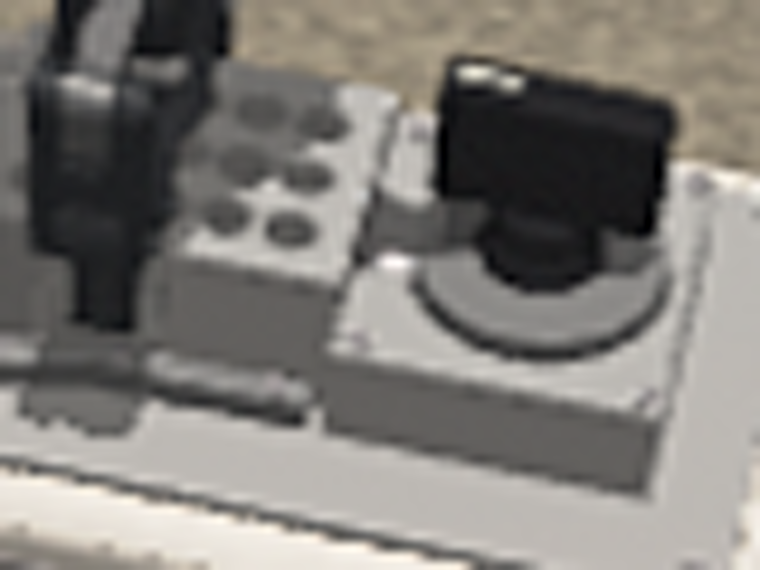

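```bash
python3 -m creep '[[160,[0,0.001,0],[0,0,0]],[120,[0,0.001,0],[0,0,0]],[60,[0,0.001,0],[0,0,0]],[0,[0,0.001,0],[0,0,0]],[0,[0,0.001,0],[0,0,0]],[0,[-0.02,0.001,0],[0,0,0]],[0,[-0.06,0.001,0],[0,0,0]],[0,[-0.09,0.001,0],[0,0,0]],[0,[-0.09,0.001,0],[0,0,0]]]' 25
python3 - <<'E'
from h import *
goto([.5704+.0068,-.1425-.0374,.24],.18)
s=snap('scene','s10'); cv2.imwrite('pics/s10z.png',cv2.resize(s['color'][235:295,340:420,::-1],None,fx=9.5,fy=9.5,interpolation=cv2.INTER_CUBIC))
E
```

```text
time: 10.2
tool_pos: [0.5646, -0.0961, 0.2447]
tool_rot: [-0.141, 1.556, 0.137]
force: [0.7, -0.7, -0.2]
opening: 0.0853
t 10.2 pos [ 0.5646 -0.0961  0.2447] jaw 0.1768 shift [ 0.0049 -0.0847 -0.0024] turn [-0.0032  0.0097  0.0034] j [-0.093  0.494  0.27   1.807 -0.169  0.852  0.434] F [ 0.68 -0.68 -0.2 ] op 0.0853
```

View pics/s10z.png

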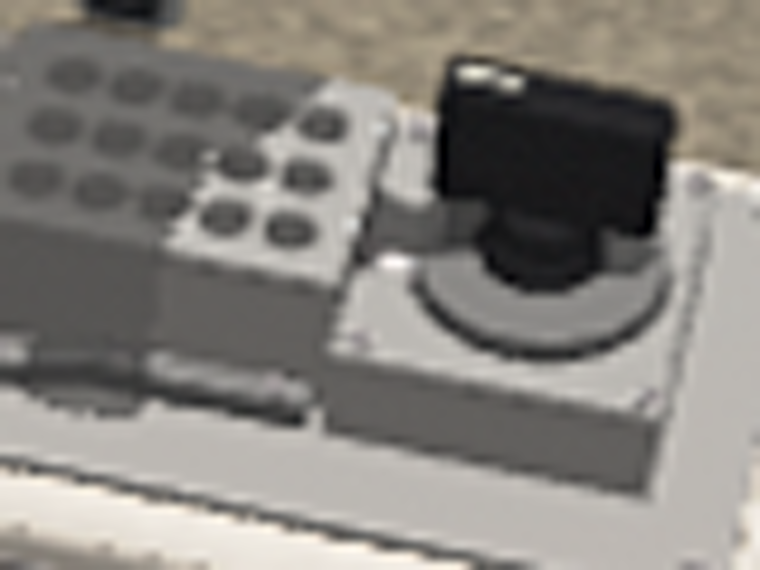

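```bash
python3 -m creep '[[0,[0,-0.04,-0.001],[-0.02,0,0]],[0,[0,-0.08,-0.002],[-0.02,0,0]],[0,[0,-0.088,-0.002],[-0.02,0,0]],[0,[0,-0.088,-0.002],[-0.02,0,0]],[0,[0,-0.088,-0.002],[-0.02,0,0]]]' 25
python3 - <<'E'
from h import *
goto([.5775,-.1797,.188],.155)
s=snap('scene','s11'); cv2.imwrite('pics/s11z.png',cv2.resize(s['color'][190:310,320:440,::-1],None,fx=5,fy=5,interpolation=cv2.INTER_CUBIC))
E
```

```text
time: 10.67
tool_pos: [0.5751, -0.1827, 0.2378]
tool_rot: [-0.154, 1.566, 0.154]
force: [-1.4, 0.9, 0.0]
opening: 0.0851
t 10.6667 pos [ 0.5751 -0.1827  0.2378] jaw 0.1958 shift [0.0498 0.0024 0.003 ] turn [ 0.0408 -0.0007 -0.    ] j [ 0.066  0.547  0.258  1.727 -0.171  0.891  0.592] F [-1.45  0.91  0.03] op 0.0851
```

View pics/s11z.png

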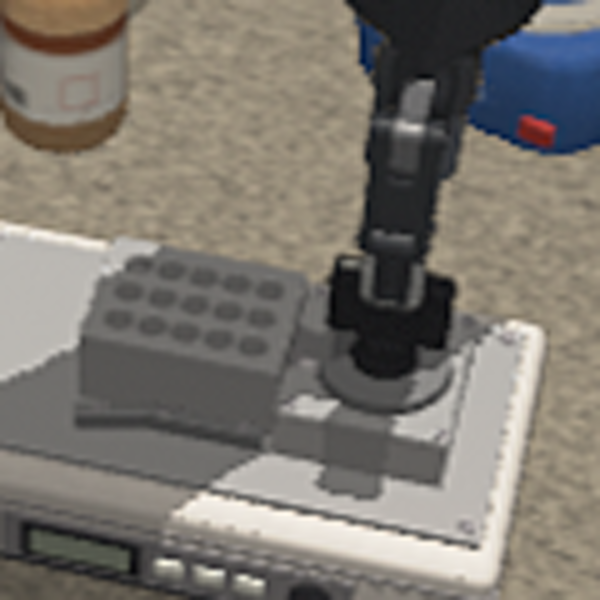

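```bash
python3 -m creep '[[0,[0.02,0.002,0.002],[0.04,0,0]],[0,[0.04,0.002,0.002],[0.04,0,0]],[0,[0.049,0.002,0.002],[0.04,0,0]],[0,[0.049,0.002,0.002],[0.04,0,0]],[0,[0.049,0.002,0.002],[0.04,0,0]]]' 25
python3 - <<'E'
from h import *
goto([.5775,-.1797,.188],.155)
E
```

```text
time: 11.13
tool_pos: [0.5769, -0.1787, 0.1895]
tool_rot: [-0.125, 1.568, 0.125]
force: [0.5, -0.3, -0.0]
opening: 0.0858
t 11.1333 pos [ 0.5769 -0.1787  0.1895] jaw 0.1591 shift [ 0.0015 -0.0011  0.0004] turn [ 0.0041 -0.0008 -0.0005] j [ 0.066  0.604  0.249  1.775 -0.199  0.788  0.573] F [ 0.53 -0.32 -0.03] op 0.0858
```

Position is within 1 mm; close gently and check the forces.

```bash
python3 -m creep '[[80,[0,-0.001,0],[0,0,0]],[160,[0,-0.001,0],[0,0,0]],[220,[0,-0.001,0],[0,0,0]],[240,[0,-0.001,0],[0,0,0]],[240,[0,-0.001,0],[0,0,0]],[240,[0,-0.001,0],[0,0,0]],[240,[0,-0.001,0],[0,0,0]]]' 25
python3 - <<'E'
from h import *
goto([.5775,-.1797,.188],.155)
o=telemetry.get_obs(); print(o['moment'],o['force'])
s=snap('scene','s12'); cv2.imwrite('pics/s12z.png',cv2.resize(s['color'][190:310,320:440,::-1],None,fx=5,fy=5,interpolation=cv2.INTER_CUBIC))
E
```

```text
time: 11.72
tool_pos: [0.5764, -0.1805, 0.19]
tool_rot: [-0.124, 1.568, 0.124]
force: [-4.1, 0.5, 6.5]
opening: 0.0126
t 11.7167 pos [ 0.5764 -0.1805  0.19  ] jaw 0.1575 shift [0.002  0.0007 0.0012] turn [ 0.0025 -0.0009 -0.0003] j [ 0.068  0.604  0.25   1.774 -0.199  0.789  0.575] F [-4.09  0.54  6.48] op 0.0126
[ 0.15292185  0.69849266 -0.04775364] [-4.09493276  0.53775649  6.47939222]
```

View pics/s12z.png

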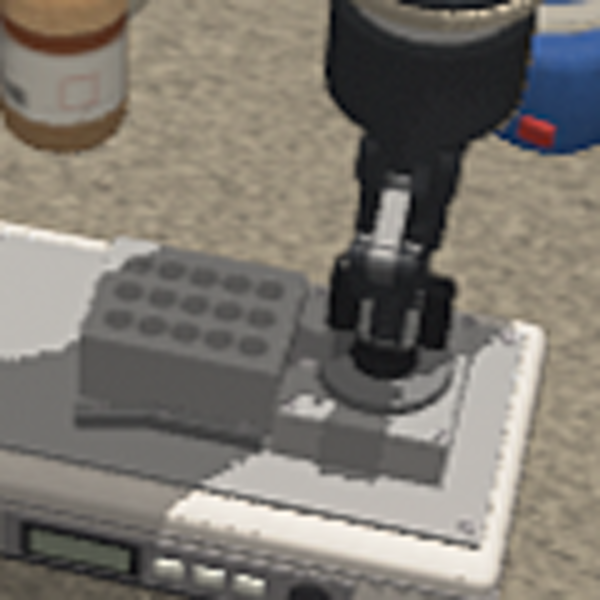

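```bash
python3 -m creep '[[240,[0,0,0],[0,0,0]],[240,[0,0,0],[0.05,0,0]],[240,[0,0,0],[0.1,0,0]],[240,[0,0,0],[0.15,0,0]],[240,[0,0,0],[0.2,0,0]],[240,[0,0,0],[0.25,0,0]],[240,[0,0,0],[0.3,0,0]],[240,[0,0,0],[0.3,0,0]]]' 50
cat > m.py <<'E'
from h import *
o=telemetry.get_obs(); M=R.from_rotvec(o['tool_rot']).as_matrix()
print('t %.2f'%o['time'],o['tool_pos'].round(4),'cam~%.3f'%(.18-np.arctan2(M[1,2],M[0,2])),'F',o['force'].round(1),'Mz %.3f'%o['moment'][2],'M.x %.3f'%(M[:,0]@o['moment']),'j7 %.2f'%o['joint_positions'][6],'op %.4f'%o['opening'])
E
python3 m.py
```

```text
time: 12.43
tool_pos: [0.576, -0.1805, 0.19]
tool_rot: [0.115, 1.569, -0.114]
force: [-6.1, 0.3, 7.9]
opening: 0.0122
t 12.43 [ 0.576  -0.1805  0.19  ] cam~0.326 F [-6.1  0.3  7.9] Mz -0.061 M.x 0.061 j7 0.34 op 0.0122
```

```bash
python3 -m creep '[[240,[0,0,-0.001],[0.03,0,0]],[240,[0,0,-0.001],[0.06,0,0]],[240,[0,0,-0.001],[0.09,0,0]],[240,[0,0,-0.001],[0.12,0,0]]]' 50
python3 m.py; python3 -m creep '[[240,[0,0,0],[0.03,0,0]],[240,[0,0,0],[0.06,0,0]],[240,[0,0,0],[0.09,0,0]],[240,[0,0,0],[0.12,0,0]]]' 50
python3 m.py;  python3 -m creep '[[240,[0,0,0],[0.03,0,0]],[240,[0,0,0],[0.06,0,0]],[240,[0,0,0],[0.06,0,0]]]' 50
python3 m.py
```

```text
time: 12.77
tool_pos: [0.5758, -0.1805, 0.19]
tool_rot: [0.208, 1.561, -0.208]
force: [-3.7, 0.5, 7.2]
opening: 0.0117
t 12.77 [ 0.5758 -0.1805  0.19  ] cam~0.445 F [-3.7  0.5  7.2] Mz 0.140 M.x -0.140 j7 0.25 op 0.0117
time: 13.1
tool_pos: [0.5756, -0.1804, 0.19]
tool_rot: [0.302, 1.55, -0.302]
force: [-3.9, 0.2, 7.4]
opening: 0.012
t 13.10 [ 0.5756 -0.1804  0.19  ] cam~0.565 F [-3.9  0.2  7.4] Mz 0.234 M.x -0.234 j7 0.16 op 0.0120
time: 13.35
tool_pos: [0.5756, -0.1804, 0.19]
tool_rot: [0.349, 1.543, -0.349]
force: [-5.2, 0.7, 9.1]
opening: 0.0122
t 13.35 [ 0.5756 -0.1804  0.19  ] cam~0.625 F [-5.2  0.7  9.1] Mz -0.104 M.x 0.104 j7 0.11 op 0.0122
```

```bash
for i in 1 2 3 4 5 6; do python3 -m creep '[[240,[0,0,0],[0.02,0,0]]]' 50 >/dev/null; python3 m.py; done
```

```text
t 13.43 [ 0.5755 -0.1804  0.19  ] cam~0.643 F [-4.8  0.8  8. ] Mz 0.179 M.x -0.179 j7 0.10 op 0.0121
t 13.52 [ 0.5755 -0.1804  0.19  ] cam~0.664 F [-5.7  0.8  7.7] Mz 0.107 M.x -0.107 j7 0.08 op 0.0120
t 13.60 [ 0.5755 -0.1804  0.19  ] cam~0.684 F [-5.9  0.5  8.1] Mz 0.130 M.x -0.130 j7 0.07 op 0.0120
t 13.68 [ 0.5755 -0.1804  0.19  ] cam~0.704 F [-5.7  0.5  7.7] Mz 0.159 M.x -0.159 j7 0.05 op 0.0123
t 13.77 [ 0.5755 -0.1804  0.19  ] cam~0.724 F [-5.5  0.6  9.1] Mz 0.118 M.x -0.118 j7 0.04 op 0.0125
t 13.85 [ 0.5754 -0.1803  0.19  ] cam~0.744 F [-5.3  0.7  8.3] Mz 0.186 M.x -0.185 j7 0.02 op 0.0124
```

```bash
for i in 1 2 3 4; do python3 -m creep '[[240,[0,0,0],[0.02,0,0]]]' 50 >/dev/null; python3 m.py; done
python3 -c "
from h import *
s=snap('scene','s13'); cv2.imwrite('pics/s13z.png',cv2.resize(s['color'][220:310,320:440,::-1],None,fx=6,fy=6,interpolation=cv2.INTER_CUBIC))"
```

```text
t 13.93 [ 0.5754 -0.1803  0.19  ] cam~0.764 F [-5.1  0.5  8.7] Mz 0.167 M.x -0.167 j7 0.01 op 0.0120
t 14.02 [ 0.5754 -0.1803  0.19  ] cam~0.784 F [-5.   0.8  8.4] Mz 0.118 M.x -0.118 j7 -0.01 op 0.0119
t 14.10 [ 0.5754 -0.1803  0.19  ] cam~0.804 F [-6.3  0.9  9.2] Mz 0.147 M.x -0.146 j7 -0.03 op 0.0121
t 14.18 [ 0.5753 -0.1803  0.19  ] cam~0.824 F [-4.8  1.3  9.4] Mz 0.142 M.x -0.142 j7 -0.04 op 0.0122
```

View pics/s13z.png

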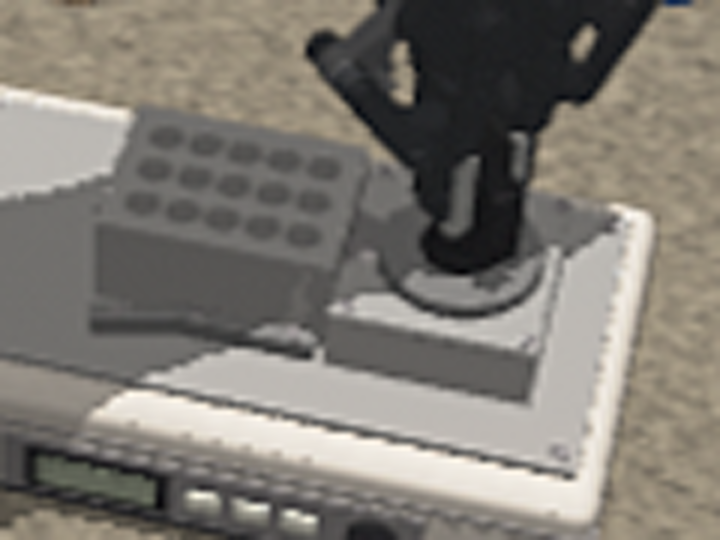

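```bash
for i in 1 2 3; do python3 -m creep '[[240,[0,0,0],[0.02,0,0]]]' 50 >/dev/null; python3 m.py; done
```

```text
t 14.32 [ 0.5753 -0.1803  0.19  ] cam~0.843 F [-6.3  1.6  9.1] Mz 0.133 M.x -0.132 j7 -0.06 op 0.0122
t 14.40 [ 0.5753 -0.1803  0.19  ] cam~0.864 F [-6.6  1.   8.4] Mz 0.142 M.x -0.141 j7 -0.07 op 0.0122
t 14.48 [ 0.5753 -0.1803  0.19  ] cam~0.884 F [-6.9  1.3  9.9] Mz 0.175 M.x -0.175 j7 -0.09 op 0.0126
```

```bash
for i in 1 2 3; do python3 -m creep '[[240,[0,0,0],[0.02,0,0]]]' 50 >/dev/null; python3 m.py; done
```

```text
t 14.57 [ 0.5753 -0.1802  0.19  ] cam~0.904 F [-6.8  1.9  9.1] Mz 0.118 M.x -0.118 j7 -0.10 op 0.0118
t 14.65 [ 0.5753 -0.1802  0.19  ] cam~0.924 F [-6.3  1.8  8.9] Mz 0.174 M.x -0.174 j7 -0.12 op 0.0120
t 14.73 [ 0.5752 -0.1802  0.19  ] cam~0.944 F [-6.5  1.1 10.8] Mz 0.165 M.x -0.164 j7 -0.13 op 0.0120
```

```bash
for i in 1 2; do python3 -m creep '[[240,[0,0,0],[0.02,0,0]]]' 50 >/dev/null; python3 m.py; done
```

```text
t 14.82 [ 0.5752 -0.1802  0.19  ] cam~0.964 F [-6.   0.6  9.9] Mz 0.197 M.x -0.196 j7 -0.15 op 0.0123
t 14.90 [ 0.5752 -0.1802  0.19  ] cam~0.984 F [-7.   1.9 10. ] Mz 0.232 M.x -0.231 j7 -0.16 op 0.0120
```

```bash
python3 -m creep '[[240,[0,0,0],[0.01,0,0]]]' 50 >/dev/null; python3 m.py
```

```text
t 14.98 [ 0.5752 -0.1801  0.19  ] cam~0.994 F [-7.2  2.3  9.8] Mz 0.189 M.x -0.188 j7 -0.17 op 0.0124
```

```bash
python3 -m creep '[[240,[0,0,0],[0.01,0,0]]]' 50 >/dev/null; python3 m.py
```

```text
t 15.07 [ 0.5752 -0.1801  0.19  ] cam~1.004 F [-6.   2.6  9.6] Mz 0.193 M.x -0.193 j7 -0.18 op 0.0127
```

```bash
python3 -m creep '[[240,[0,0,0],[0.01,0,0]]]' 50 >/dev/null; python3 m.py
```

```text
t 15.15 [ 0.5752 -0.1801  0.19  ] cam~1.013 F [-6.5  1.3  9.9] Mz 0.230 M.x -0.229 j7 -0.19 op 0.0124
```

```bash
python3 -m creep '[[240,[0,0,0],[0.01,0,0]]]' 50 >/dev/null; python3 m.py
```

```text
t 15.23 [ 0.5751 -0.1801  0.19  ] cam~1.023 F [-6.6  0.8  9.3] Mz 0.180 M.x -0.180 j7 -0.19 op 0.0117
```

```bash
python3 -m creep '[[240,[0,0,0],[0.01,0,0]]]' 50 >/dev/null; python3 m.py
```

```text
t 15.32 [ 0.5751 -0.1801  0.19  ] cam~1.033 F [-6.1  1.1 10.5] Mz 0.183 M.x -0.182 j7 -0.20 op 0.0121
```

```bash
python3 -m creep '[[240,[0,0,0],[0.01,0,0]]]' 50 >/dev/null; python3 m.py
```

```text
t 15.40 [ 0.5751 -0.1801  0.19  ] cam~1.043 F [-6.5  1.7  9.6] Mz 0.163 M.x -0.162 j7 -0.21 op 0.0123
```

```bash
python3 -m creep '[[240,[0,0,0],[0.01,0,0]]]' 50 >/dev/null; python3 m.py
```

```text
t 15.48 [ 0.5751 -0.1801  0.19  ] cam~1.053 F [-7.3  2.  10.2] Mz 0.192 M.x -0.191 j7 -0.22 op 0.0120
```

```bash
python3 -m creep '[[240,[0,0,0],[0.01,0,0]]]' 50 >/dev/null; python3 m.py
```

```text
t 15.57 [ 0.5751 -0.18    0.19  ] cam~1.063 F [-6.5  1.7 10.7] Mz 0.203 M.x -0.202 j7 -0.22 op 0.0124
```

```bash
python3 -m creep '[[240,[0,0,0],[0.015,0,0]]]' 50 >/dev/null; python3 m.py
```

```text
t 15.65 [ 0.5751 -0.1801  0.19  ] cam~1.078 F [-7.5  1.7 10.1] Mz 0.188 M.x -0.187 j7 -0.24 op 0.0120
```

```bash
python3 -m creep '[[240,[0,0,0],[0.015,0,0]]]' 50 >/dev/null; python3 m.py
```

```text
t 15.73 [ 0.5751 -0.1801  0.19  ] cam~1.094 F [-6.3  1.8 10. ] Mz 0.209 M.x -0.209 j7 -0.25 op 0.0121
```

```bash
python3 -m creep '[[240,[0,0,0],[0.015,0,0]]]' 50 >/dev/null; python3 m.py
```

```text
t 15.82 [ 0.5751 -0.18    0.19  ] cam~1.109 F [-7.2  1.5  9.9] Mz 0.193 M.x -0.192 j7 -0.26 op 0.0122
```

```bash
python3 -m creep '[[240,[0,0,0],[0.015,0,0]]]' 50 >/dev/null; python3 m.py
```

```text
t 15.90 [ 0.575 -0.18   0.19 ] cam~1.123 F [-7.4  3.5 10.2] Mz 0.199 M.x -0.198 j7 -0.27 op 0.0122
```

```bash
for i in 1 2 3; do python3 -m creep '[[240,[0,0,0],[0.013,0,0]]]' 50 >/dev/null; python3 m.py; done
```

```text
t 15.98 [ 0.575 -0.18   0.19 ] cam~1.137 F [-7.5  2.1 11.4] Mz 0.248 M.x -0.247 j7 -0.28 op 0.0120
t 16.07 [ 0.575 -0.18   0.19 ] cam~1.149 F [-7.5  2.6 11.4] Mz 0.282 M.x -0.281 j7 -0.29 op 0.0121
t 16.15 [ 0.575 -0.18   0.19 ] cam~1.162 F [-8.2  2.9  9.7] Mz 0.309 M.x -0.308 j7 -0.30 op 0.0120
```

```bash
python3 -m creep '[[240,[0,0,0],[0.006,0,0]]]' 50 >/dev/null; python3 m.py
```

```text
t 16.23 [ 0.575  -0.1799  0.19  ] cam~1.168 F [-7.7  2.  10.7] Mz 0.240 M.x -0.239 j7 -0.30 op 0.0120
```

```bash
python3 -m creep '[[240,[0,0,0],[0.01,0,0]]]' 50 >/dev/null; python3 m.py
```

```text
t 16.32 [ 0.575 -0.18   0.19 ] cam~1.178 F [-7.3  2.3 10.9] Mz 0.233 M.x -0.233 j7 -0.31 op 0.0116
```

```bash
for i in 1 2; do python3 -m creep '[[240,[0,0,0],[0.01,0,0]]]' 50 >/dev/null; python3 m.py; done
```

```text
t 16.40 [ 0.575  -0.1799  0.19  ] cam~1.188 F [-7.7  2.7 11. ] Mz 0.269 M.x -0.268 j7 -0.32 op 0.0122
t 16.48 [ 0.575  -0.1799  0.19  ] cam~1.198 F [-7.8  1.7 11.6] Mz 0.314 M.x -0.313 j7 -0.33 op 0.0120
```

```bash
python3 -m creep '[[240,[-0.0005,-0.0007,-0.0007],[0,0,0]],[240,[-0.001,-0.0014,-0.0014],[0,0,0]]]' 50 >/dev/null; python3 m.py
for i in 1 ; do python3 -m creep '[[240,[0,0,0],[0.01,0,0]]]' 50 >/dev/null; python3 m.py; done
python3 -c "
from h import *
s=snap('scene','s14'); cv2.imwrite('pics/s14z.png',cv2.resize(s['color'][220:310,320:440,::-1],None,fx=6,fy=6,interpolation=cv2.INTER_CUBIC))
s=snap('top','t14'); cv2.imwrite('pics/t14z.png',cv2.resize(s['color'][170:270,300:430,::-1],None,fx=6,fy=6,interpolation=cv2.INTER_CUBIC))"
```

```text
t 16.65 [ 0.5746 -0.1797  0.1902] cam~1.197 F [  7.2  -2.8 -14.9] Mz 0.114 M.x -0.113 j7 -0.33 op 0.0122
t 16.73 [ 0.5747 -0.1797  0.1901] cam~1.207 F [ 3.2 -2.1 -7.5] Mz 0.251 M.x -0.251 j7 -0.33 op 0.0120
```

View pics/s14z.png

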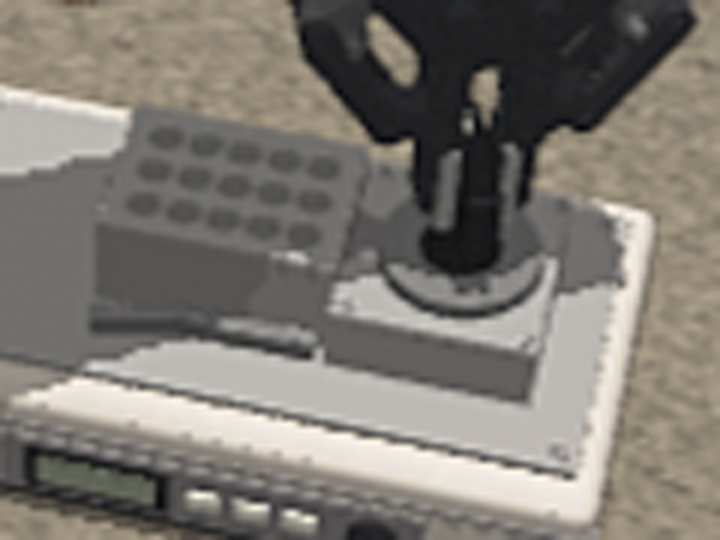

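View pics/t14z.png

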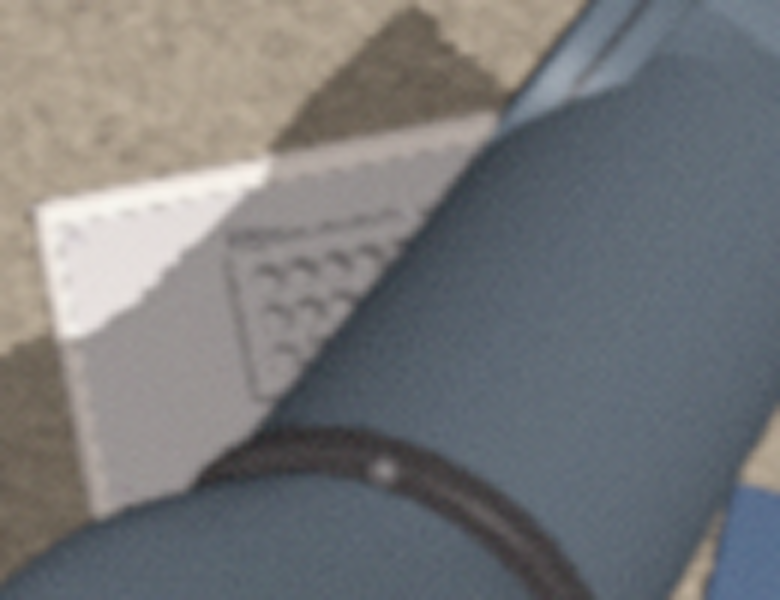

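```bash
python3 -m creep '[[240,[0.0003,0.0003,0.0004],[0.01,0,0]]]' 50 >/dev/null; python3 m.py; python3 -m creep '[[240,[0,0,0],[0.01,0,0]]]' 50 >/dev/null; python3 m.py
```

```text
t 16.92 [ 0.5747 -0.1798  0.1901] cam~1.217 F [ 0.4 -0.2 -0.9] Mz 0.281 M.x -0.281 j7 -0.34 op 0.0125
t 17.00 [ 0.5747 -0.1798  0.1901] cam~1.228 F [ 2.1 -0.8 -6.7] Mz 0.282 M.x -0.282 j7 -0.35 op 0.0121
```

```bash
python3 -m creep '[[240,[0,0,0],[0.01,0,0]]]' 50 >/dev/null; python3 m.py
```

```text
t 17.08 [ 0.5747 -0.1798  0.1902] cam~1.238 F [ 3.4 -0.8 -6.6] Mz 0.375 M.x -0.375 j7 -0.36 op 0.0121
```

```bash
python3 -m creep '[[240,[0,0,0],[0.01,0,0]]]' 50 >/dev/null; python3 m.py
```

```text
t 17.17 [ 0.5746 -0.1797  0.1901] cam~1.248 F [ 2.5 -0.8 -7.5] Mz 0.331 M.x -0.331 j7 -0.37 op 0.0122
```

```bash
python3 -m creep '[[240,[0,0,0],[0.006,0,0]]]' 50 >/dev/null; python3 m.py
```

```text
t 17.25 [ 0.5747 -0.1797  0.1901] cam~1.254 F [ 3.2 -0.4 -7.6] Mz 0.314 M.x -0.314 j7 -0.37 op 0.0122
```

```bash
python3 - <<'E'
from h import *
s=snap('scene','s15')
def g(n): return cv2.cvtColor(load(n)['color'],cv2.COLOR_RGB2GRAY).astype(np.float32)
ref=g('s12')
# block top (wells) region and shaker control region
for n in('s13','s14','s15'):
    im=g(n)
    for nm,(r0,r1,c0,c1) in {'blocktop':(236,264,334,376),'wells':(238,262,338,366),'panel':(280,312,300,390),'front':(255,275,336,372)}.items():
        a=cv2.GaussianBlur(ref,(0,0),1)[r0:r1,c0:c1];b=cv2.GaussianBlur(im,(0,0),1)[r0:r1,c0:c1]
        (d,resp)=cv2.phaseCorrelate(a,b,cv2.createHanningWindow(a.shape[::-1],cv2.CV_32F)); 
        W=np.eye(2,3,dtype=np.float32)
        try: cc,W=cv2.findTransformECC(a,b,W,cv2.MOTION_TRANSLATION,(3,200,1e-6),None,1)
        except Exception as e: cc=-1
        print(n,nm,np.round(d,2),round(resp,2),W[:,2].round(2),round(cc,3))
s=load('s15');p=[.5704-.009,-.1425+.049,.105]
print(proj(s,[p,[p[0]+.00018,p[1]-.00098,p[2]]]))
E
```

```text
s13 blocktop [ 0.52 -0.33] 0.73 [-1.66 -0.43] 0.703
s13 wells [-0.31 -0.01] 0.86 [-2.81 -0.58] 0.822
s13 panel [-0.27  0.02] 0.72 [-0.77 -0.36] 0.973
s13 front [-0.02  0.11] 1.0 [ 0.02 -0.  ] 1.0
s14 blocktop [0.6  0.05] 0.63 [-2.12 -0.71] 0.88
s14 wells [-0.13  0.07] 0.85 [-5.01 -0.67] 0.549
s14 panel [-0.24 -0.07] 0.77 [-1.14 -0.49] 0.971
s14 front [0.04 0.23] 0.96 [0.2  0.06] 0.999
s15 blocktop [0.54 0.04] 0.61 [-3.03 -0.74] 0.904
s15 wells [-0.14  0.01] 0.84 [-4.54 -0.54] 0.822
s15 panel [-0.27 -0.15] 0.74 [-1.17 -0.47] 0.971
s15 front [0.16 0.35] 0.92 [0.22 0.09] 0.999
[[355.28950902 249.84406022]
 [355.75720433 249.93615834]]
```

```bash
python3 -m creep '[[240,[0,0,0],[0.008,0,0]]]' 50 >/dev/null; python3 m.py
```

```text
t 17.38 [ 0.5747 -0.1797  0.1902] cam~1.261 F [ 2.5 -0.  -9.3] Mz 0.314 M.x -0.314 j7 -0.38 op 0.0121
```

```bash
python3 -m creep '[[240,[0,0,0],[0.008,0,0]]]' 50 >/dev/null; python3 m.py
```

```text
t 17.47 [ 0.5746 -0.1797  0.1902] cam~1.269 F [ 3.3  0.  -9.4] Mz 0.312 M.x -0.312 j7 -0.38 op 0.0123
```

```bash
python3 -m creep '[[240,[0,0,0],[0.01,0,0]]]' 50 >/dev/null; python3 m.py
```

```text
t 17.55 [ 0.5746 -0.1797  0.1901] cam~1.280 F [ 3.3  0.2 -9.6] Mz 0.328 M.x -0.328 j7 -0.39 op 0.0124
```

```bash
python3 - <<'E'
from h import *
snap('scene','s16')
def g(n): return cv2.GaussianBlur(cv2.cvtColor(load(n)['color'],cv2.COLOR_RGB2GRAY).astype(np.float32),(0,0),.8)
for nm,(r0,r1,c0,c1) in {'front':(255,275,336,372),'f2':(258,272,334,372),'cradle':(266,290,374,412),'rightedge':(258,276,362,378)}.items():
    a=g('s13')[r0:r1,c0:c1]
    for n in('s12','s14','s15','s16'):
        W=np.eye(2,3,dtype=np.float32)
        try: cc,W=cv2.findTransformECC(a,g(n)[r0:r1,c0:c1],W,cv2.MOTION_TRANSLATION,(3,300,1e-7),None,1)
        except Exception: cc=-1
        print(nm,n,W[:,2].round(2),round(cc,4))
s=load('s16'); cv2.imwrite('pics/s16z.png',cv2.resize(s['color'][235:290,335:420,::-1],None,fx=9,fy=9,interpolation=cv2.INTER_CUBIC))
E
```

```text
front s12 [0.2  0.14] 0.8061
front s14 [-6.26 -1.05] 0.8546
front s15 [-6.8 -1. ] 0.6503
front s16 [-7.2  -1.37] 0.8589
f2 s12 [0.13 0.05] 0.9148
f2 s14 [-0.28  0.12] 0.6743
f2 s15 [-0.3   0.14] 0.6567
f2 s16 [-0.2   0.21] 0.6524
cradle s12 [-0.49  0.12] 0.8635
cradle s14 [-0.15 -0.05] 0.9495
cradle s15 [-0.17 -0.03] 0.9425
cradle s16 [-0.14 -0.02] 0.9407
rightedge s12 [-243.56  -53.16] -1
rightedge s14 [-0.37 -0.13] 0.7013
rightedge s15 [-0.24 -0.09] 0.6724
rightedge s16 [-0.13  0.07] 0.6698
```

View pics/s16z.png

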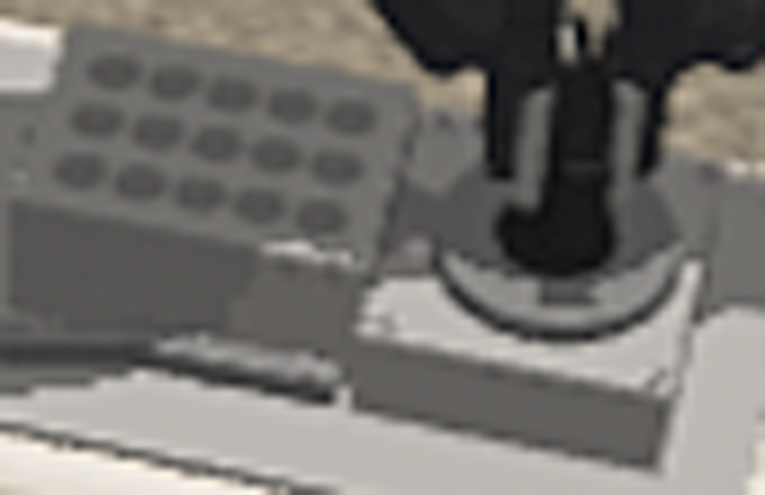

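```bash
python3 -m creep '[[240,[0,0,0],[0.01,0,0]]]' 50 >/dev/null; python3 m.py;python3 -m creep '[[240,[0,0,0],[0.01,0,0]]]' 50 >/dev/null; python3 m.py
```

```text
t 17.68 [ 0.5746 -0.1797  0.1902] cam~1.289 F [ 3.8 -0.  -9.6] Mz 0.333 M.x -0.333 j7 -0.40 op 0.0116
t 17.77 [ 0.5746 -0.1797  0.1901] cam~1.300 F [  2.6   0.8 -11.2] Mz 0.342 M.x -0.342 j7 -0.41 op 0.0118
```

```bash
for i in 1 2 3 4; do python3 -m creep '[[240,[0,0,0],[-0.01,0,0]]]' 50 >/dev/null; python3 m.py; done; for i in 1 2 3; do python3 -m creep '[[240,[0,0,0],[0.01,0,0]]]' 50 >/dev/null; python3 m.py; done
```

```text
t 17.85 [ 0.5746 -0.1797  0.1901] cam~1.290 F [  3.4   1.  -10.2] Mz -0.015 M.x 0.015 j7 -0.40 op 0.0120
t 17.93 [ 0.5747 -0.1797  0.1901] cam~1.278 F [  3.7  -0.3 -11.7] Mz -0.002 M.x 0.002 j7 -0.39 op 0.0122
t 18.02 [ 0.5746 -0.1797  0.1902] cam~1.268 F [  2.2   1.  -12.2] Mz -0.051 M.x 0.051 j7 -0.38 op 0.0119
t 18.10 [ 0.5746 -0.1797  0.1902] cam~1.258 F [  4.1   0.9 -11.4] Mz -0.033 M.x 0.032 j7 -0.37 op 0.0124
t 18.18 [ 0.5747 -0.1797  0.1902] cam~1.268 F [  4.5   1.  -12. ] Mz 0.204 M.x -0.205 j7 -0.38 op 0.0121
t 18.27 [ 0.5746 -0.1797  0.1902] cam~1.279 F [  4.4   2.1 -13.1] Mz 0.321 M.x -0.321 j7 -0.39 op 0.0118
t 18.35 [ 0.5746 -0.1797  0.1902] cam~1.290 F [  3.9   0.4 -11.8] Mz 0.342 M.x -0.342 j7 -0.40 op 0.0121
```

```bash
python3 -m creep '[[240,[0.0007,0,0],[0,0,0]],[240,[0.001,0,0],[0,0,0]]]' 50; python3 m.py
python3 -m creep '[[200,[0.001,0,0],[0,0,0]],[140,[0.001,0,0],[0,0,0]],[80,[0.001,0,0],[0,0,0]],[80,[0.001,0,0],[0,0,0]],[80,[0.001,0,0],[0,0,0]]]' 25; python3 m.py
```

```text
time: 18.52
tool_pos: [0.5747, -0.1798, 0.1901]
tool_rot: [0.863, 1.393, -0.862]
force: [-0.5, 3.3, 4.2]
opening: 0.012
t 18.52 [ 0.5747 -0.1798  0.1901] cam~1.289 F [-0.5  3.3  4.2] Mz 0.172 M.x -0.172 j7 -0.40 op 0.0120
time: 18.93
tool_pos: [0.5745, -0.1803, 0.1885]
tool_rot: [0.863, 1.392, -0.863]
force: [-0.3, -0.6, 0.1]
opening: 0.0581
t 18.93 [ 0.5745 -0.1803  0.1885] cam~1.290 F [-0.3 -0.6  0.1] Mz 0.026 M.x -0.026 j7 -0.40 op 0.0581
```

```bash
python3 -m creep '[[80,[-0.02,0,0],[0,0,0]],[80,[-0.06,0,0],[0,0,0]],[80,[-0.1,0,0],[0,0,0]],[80,[-0.14,0,0],[0,0,0]],[80,[-0.16,0,0],[0,0,0]],[80,[-0.16,0,0],[0,0,0]],[80,[-0.16,0,0],[0,0,0]]]' 25; python3 m.py
python3 -c "
from h import *
s=snap('scene','s17'); cv2.imwrite('pics/s17z.png',cv2.resize(s['color'][220:310,310:440,::-1],None,fx=6,fy=6,interpolation=cv2.INTER_CUBIC))"
```

```text
time: 19.52
tool_pos: [0.5748, -0.1802, 0.3496]
tool_rot: [0.863, 1.391, -0.862]
force: [0.5, 0.1, -0.2]
opening: 0.0585
t 19.52 [ 0.5748 -0.1802  0.3496] cam~1.289 F [ 0.5  0.1 -0.2] Mz -0.036 M.x 0.036 j7 -0.52 op 0.0585
```

View pics/s17z.png

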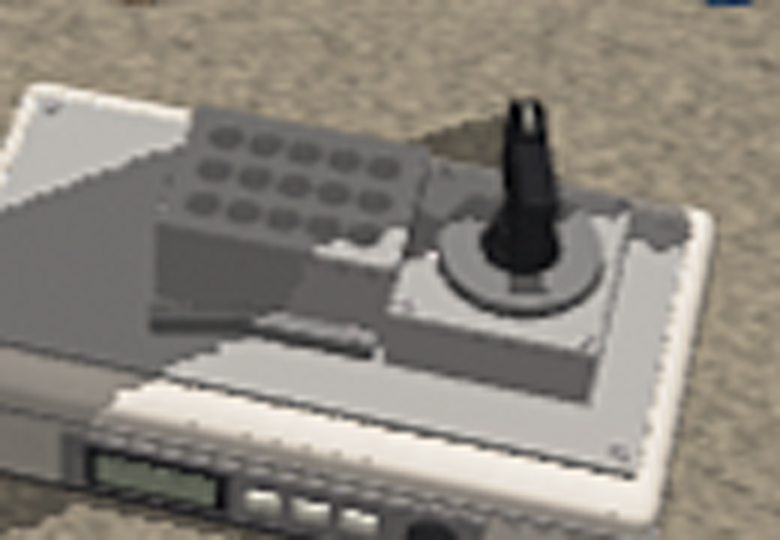

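```bash
python3 - <<'E'
from h import *
s=load('s17'); im=s['color'][195+10:275,370:420,::-1]; 
im=cv2.resize(im,None,fx=8,fy=8,interpolation=cv2.INTER_CUBIC)
for c,col in((1.29,(0,255,0)),(1.14,(0,0,255))):
    a=.18-np.pi/2-c; d=np.array([np.cos(a),np.sin(a),0]); n=np.array([-d[1],d[0],0])
    ctr=np.array([.5772,-.1799,.145])
    P=[ctr+.025*d+.0065*n,ctr+.025*d-.0065*n,ctr-.025*d-.0065*n,ctr-.025*d+.0065*n]
    q=((proj(s,P)-[370,205]+.5)*8-.5).round().astype(int); cv2.polylines(im,[q],True,col,1)
cv2.imwrite('pics/k.png',im)
E
```

```text
(no output)
```

View pics/k.png

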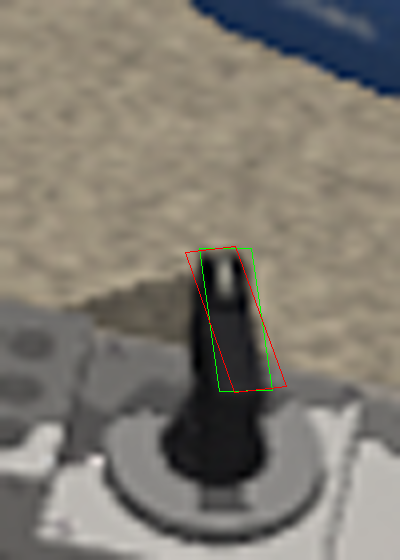

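```bash
python3 -c "
from h import *
s=snap('scene','s18'); cv2.imwrite('pics/s18.png',s['color'][:,:,::-1]); print(env.finish_job())"
```

```text
the job is handed in; nothing more can be done
None
```

View pics/s18.png

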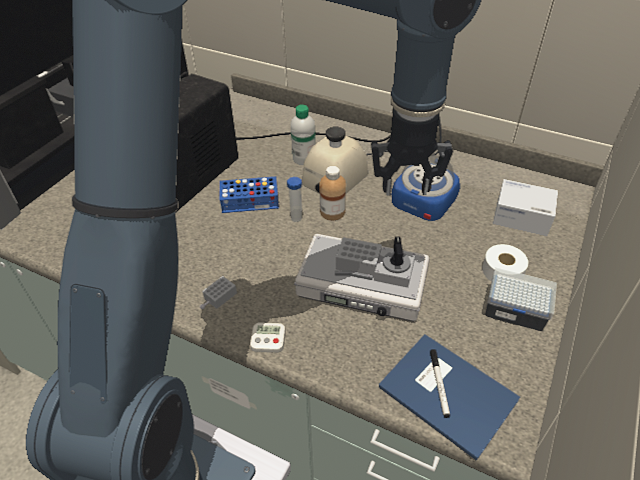

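The tube block is mounted on the shaker, the cam is turned to about 1.29 rad, the gripper has let go, and the job is handed in at about 19.5 s. I set the larger grey block down between the rails and slid it in until it stopped against the cradle, at about 9 N.

**What the last checks showed:**
- **Tightness:** turning torque was about 0.34 N m, against about 0.15 N m when free. By the figures you gave, that is roughly 18–20 N on the stud.
- **Block:** in the last pictures it lies flat and flush against the cradle.
- **Cam angle:** the knob's angle in the picture agrees with the gripper's, so it did not slip.
- **Other things:** the tube and the marker look unmoved, and the arm was touching nothing.

**What disagreed:**
- **Slow tightening:** torque rose over about 0.17 rad. The stud's stated stiffness would give about 0.04 rad, so the pull is inferred from torque alone. When I turned the cam back 0.04 rad and forward again, the load was still there.
- **Not confirmed by image:** I tried to measure from the pictures how far the cam had drawn the block, but the results were too noisy to use.
- **Camera offset:** the top camera was about 3 mm off from the arm, so I relied on the scene camera.

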